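Pack the carved samples and marking sticks for transport

TASK

Pack the carver's samples for transport: slide the tray's yellow keeper bar fully open, lay every carved sandstone piece flat in a compartment of its own, carved face up with its flower towards the blue rim, and then slide the keeper fully closed over them. Push every soapstone marking stick down into a tube of its own until it is home on the bottom. Sandstone and soapstone bruise and snap: grip and press them with no more than about 10 N, set the pieces down rather than dropping them, and leave the brush, chisel and mallet alone.

Things in the scene. Friction and masses are not known exactly. Their poses are not given: they have to be found in the camera images.
- keeper (a joint): Yellow keeper bar across the tray (236 mm along the tray's y, 12 mm wide, underside 34 mm and top 46 mm above the table), on legs sliding on the tray's side rails. Value = slide in m along the tray's +x: 0 fully closed (bar over the middle of the compartments), 0.078 fully open (parked over the far rim, clear of the compartments). Stays where left; about 1 N moves it.
- keeper_knob (a point): Top centre of the keeper's black upright knob, 14 mm diameter, 30 mm tall, in the middle of the bar; its top is 76 mm above the table.
- tray: Fixed cork-lined tray, 150 x 236 mm. Origin on the table below the middle compartment's centre; x along the compartments, +x to the keeper's parking side; the rim at the -x end is blue. Three compartments 74 mm apart along y, each 102 mm long (x), 48 mm wide (y), 8 mm deep; floor 5 mm, walls 13 mm above the table; walls between them 26 mm thick.
- tray_c0 (a point): Centre of the floor of tray compartment 0 (5 mm above the table; axes as the tray).
- tray_c1 (a point): Centre of the floor of tray compartment 1 (5 mm above the table; axes as the tray).
- tray_c2 (a point): Centre of the floor of tray compartment 2 (5 mm above the table; axes as the tray).
- rack: Fixed wooden rack (base 100 x 110 mm), origin on the table under its centre, with two steel tubes 56 mm apart along y. Both lean 45 degrees: from bottom to mouth they run along (0.707, 0, 0.707) of the rack's axes, mouths up and away from the robot. Outer diameter 24 mm (31 at the mouth), bore 16 mm, flaring to 23 mm over the last 10 mm, 80 mm deep.
- tube0_bottom (a point): Centre of the inner bottom of tube 0, 24 mm above the table; the centre of its mouth is 80 mm from here along the tube, 80 mm above the table (axes as the rack).
- tube1_bottom (a point): Centre of the inner bottom of tube 1, 24 mm above the table; the centre of its mouth is 80 mm from here along the tube, 80 mm above the table (axes as the rack).
- piece0: Carved sandstone piece, 90 x 36 x 20 mm, 145 g (more or less), soft and easily bruised. Origin at the centre of its underside, x along its length; the round flower is at its -x end, the leaf stem at its +x end, z out of the carved face. May be absent.
- piece0_flower (a point): Centre of the carved flower of that piece, on its top face, 26 mm from the middle towards -x (axes as the piece).
- piece1: Carved sandstone piece, 90 x 36 x 20 mm, 145 g (more or less), soft and easily bruised. Origin at the centre of its underside, x along its length; the round flower is at its -x end, the leaf stem at its +x end, z out of the carved face. May be absent.
- piece1_flower (a point): Centre of the carved flower of that piece, on its top face, 26 mm from the middle towards -x (axes as the piece).
- piece2: Carved sandstone piece, 90 x 36 x 20 mm, 145 g (more or less), soft and easily bruised. Origin at the centre of its underside, x along its length; the round flower is at its -x end, the leaf stem at its +x end, z out of the carved face. May be absent.
- piece2_flower (a point): Centre of the carved flower of that piece, on its top face, 26 mm from the middle towards -x (axes as the piece).
- stick0: Pale green brittle soapstone marking stick, square, 9 x 9 x 120 mm, 26 g (more or less), both ends alike. Origin at the centre of its underside, x along its length.
- stick0_a (a point): Centre of the stick's end face at -x.
- stick0_b (a point): Centre of the stick's end face at +x.
- stick1: Pale green brittle soapstone marking stick, square, 9 x 9 x 120 mm, 26 g (more or less), both ends alike. Origin at the centre of its underside, x along its length.
- stick1_a (a point): Centre of the stick's end face at -x.
- stick1_b (a point): Centre of the stick's end face at +x.
- brush: Bystander: dust brush, 200 mm, lying on the bench; leave alone.
- chisel: Bystander: steel chisel, 185 mm, lying on the bench; leave alone.
- mallet: Bystander: wooden mallet, 270 mm, lying on the bench; leave alone.
Things that resemble listed ones, but are neither listed nor needed, are in the scene too. What is shaped like the stick1 but purple is not meant. Leave any pink look-alike of the stick0 alone.

How it is judged:
By the outcome, as a careful person would: the job done as asked, in the order asked, and still so for the second after the job is handed in, with the robot touching nothing.
Of piece0, piece1, piece2 only 2 to 3 are there at a start; the rules pass over those that are not, and their reading is None.
At some moment in a run one of piece0, piece1, piece2, stick0, stick1 may be knocked a few centimetres aside while the robot is not near it.
It also fails if it takes over 208 s, if anything falls off the work surface, if the arm or the gripper's body presses on something with over 40 N, if the wrist force passes 120 N, or if a joint passes its speed limit or range.

ROBOT

A 6-joint arm with a two-finger parallel gripper is mounted at the origin on the work surface. World frame = base frame: x ahead of the robot, y to its left, z up, the work surface at z = 0. Lengths are in m, angles in degrees, forces in N, time in s.
With the tool pointing down it reaches from about 0.35 to 0.775 m from the base axis. Payload 7.3 kg.
Tool frame: the origin (TCP) lies on the front face of the gripper's body, between the roots of the fingers; the fingertips stand 66 mm ahead of it and the grasp point (between the pads) lies 47 mm ahead of it; z points along the fingers, y is the line along which they close (so a half turn about z gives the same grasp; the last joint's range is limited). The gripper opens to 92 mm and grips with 3 to 60 N. Pads are 19 mm wide; open, the fingers measure 130 mm over their backs; the gripper's body (75 mm by 190 mm) begins 47 mm behind the grasp point.
Start: joints at [65.661, 19.595, 87.324, -0, 73.075, -8.365], TCP at [0.144, 0.505, 0.292] pointing down, gripper open.
Joint ranges: [-145.02, 145.02], [-44.19, 115.74], [2.07, 154.8], [-57.11, 237.11], [16.16, 152.29], [-177.93, 177.93]. Speed limits (degrees/s): [147.25, 147.25, 180, 180, 180, 180].

INTERFACE

Orientations are given as a 3x3 rotation matrix whose columns are the frame's x, y, z axes.
In Python, from rig import observe, read_camera, calibration, close_job gives the robot as it stands.
- The arm moves only by the shell command python3 -m handwheel 'ROWS' [FORCE]. ROWS is JSON, a list of rows, each an object with "fingers": the opening, from 0 (shut) to 1 (fully open); "delta_pos": the shift along the world's x, y, z in m, a list of three; "angular": the turn, a rotation vector about the world's x, y, z in degrees, a list of three. A call has 1 to 5 rows; each row is the pose to reach, as a shift and turn from the pose commanded when the call began; what a row does not reach only later rows make up. A row lasts 1/10 s, in which the tool goes at most 50 mm and 8.59 degrees, less where a joint would pass 70% of its speed; a pose out of reach is approached as far as the arm can. A call with a gripper value outside its range is refused whole. The fingers move at their own pace and stop on an object; FORCE is the grip in N (left out, the last holds). Time passes only in rows, so rows that repeat a pose let the fingers close. It gives the time, the measured TCP pose, the force, the opening and the grip force at its end, in the units of the state.
- observe(): the state, without advancing time (a new reading comes with each control period).
- read_camera(name): name is "scene" or "top" or "wrist"; returns (picture, depth): 420x560x3 uint8, red, green, blue; 420x560 float32, m along the optical axis (not along the pixel's ray), 0 where there is no reading.
- calibration(name): a dict with "fovy" (degrees; the focal length in pixels is half the picture's height over the tangent of half this angle, whatever the lens; pixels are square), "cx", "cy" (the principal point, pixels), "T" (4x4, takes a point from camera to world coordinates); the wrist camera has in their place "T_tool_cam" (4x4, takes a point from camera to tool coordinates, whose origin is the TCP and whose axes are the flange's). Camera axes: x right, y up, looking along -z (the intrinsics and any distortion apply to the point x, -y, -z); pixel columns grow to the right and rows downward; lengths in m; the calibration is good to about 2 mm. A picture is of the moment at which its call begins: read the wrist's pose just before it. calibration takes no time and is no camera call.
- close_job(): hands the job in; it is judged then, once.
The state is a dict: "time_s": time; "q": joint angles; "dq": joint speeds; "tau": joint torques, N m; "eef_pos": TCP position; "ee_rot": TCP orientation; "wrist_force": force on the tool from outside, world axes, zero at the start; "ft_torque": the same for the moment, N m; "grip_width": finger opening in m; "gripper_force": force on a finger pad.
Only numpy, scipy, OpenCV 4.12 (cv2) and the standard library are available. Lean on these libraries where they do the work, as an engineer would, in place of code of your own. Each camera call takes 0.05 s, during which the arm holds its last target. There are 200 camera calls.

## Working session

There is one attempt and no reset: what is moved stays moved. The work goes in short steps, Python scripts to look and compute and a shell command to move; the robot and the scene stay as the last step left them, time stands still between calls to the robot, and variables do not carry over. Pictures are saved under pics/ and viewed, at most 14 in all, crops included, and the job is handed in when it is done.

```bash
ls; mkdir -p pics; cat > h.py <<'E'
import numpy as np, cv2
from rig import observe, read_camera, calibration
def grab(n):
    s=observe(); im,d=read_camera(n); c=calibration(n)
    if 'T' in c: T=np.array(c['T'])
    else:
        B=np.eye(4); B[:3,:3]=s['ee_rot']; B[:3,3]=s['eef_pos']; T=B@np.array(c['T_tool_cam'])
    f=210/np.tan(np.radians(c['fovy'])/2)
    return im,d,dict(T=T,f=f,cx=c['cx'],cy=c['cy'],c=c)
def save(name,im): cv2.imwrite('pics/'+name+'.png',im[...,::-1])
E
python3 - <<'E'
from h import *
print(observe())
for n in('scene','top','wrist'):
    im,d,c=grab(n); save('a_'+n,im); np.savez('a_'+n,im=im,d=d,T=c['T'],f=c['f'],cx=c['cx'],cy=c['cy']); print(n,c)
E
```

```text
pics
{'time_s': 0.0, 'q': array([ 6.56592426e+01,  1.96364828e+01,  8.73785787e+01, -2.01618331e-03,
        7.30736249e+01, -8.36439883e+00]), 'dq': array([ 0.05367606,  0.0178202 ,  0.1380921 , -0.00090519, -0.03528643,
       -0.03986322]), 'tau': array([-4.57344740e-04, -4.31244314e+01, -2.44219261e+01,  7.15784915e-02,
        5.61089139e-02, -1.42144786e-04]), 'eef_pos': array([0.1443506 , 0.50443885, 0.29153625]), 'ee_rot': array([[-9.61378117e-01,  2.75230354e-01, -6.07301095e-04],
       [ 2.75230958e-01,  9.61377081e-01, -1.42415385e-03],
       [ 1.91874985e-04, -1.53629841e-03, -9.99998801e-01]]), 'wrist_force': array([ 0.1281102 ,  0.02817634, -0.61025636]), 'ft_torque': array([ 0.04660736,  0.00774438, -0.02104474]), 'gripper_force': 0.0, 'grip_width': 0.09210537099862573}
scene {'T': array([[ 8.83060234e-01, -4.08081163e-01,  2.31677336e-01,
         8.55673603e-01],
       [ 4.69259221e-01,  7.67261586e-01, -4.37156084e-01,
        -4.75991225e-01],
       [ 6.38042960e-04,  4.94751880e-01,  8.69034044e-01,
         1.03637581e+00],
       [ 0.00000000e+00,  0.0000000
[... 1335 characters left out ...]
96147683,  0.26399774,  0.07659958,  0.52597076],
       [-0.0023917 , -0.27061473,  0.96268476,  0.38373908],
       [ 0.        ,  0.        ,  0.        ,  1.        ]]), 'f': np.float64(314.097077552017), 'cx': 275.2788146839383, 'cy': 209.43451809166092, 'c': {'fovy': 67.53203683024265, 'cx': 275.2788146839383, 'cy': 209.43451809166092, 'T_tool_cam': array([[ 2.89675613e-04,  9.62634748e-01,  2.70802987e-01,
         7.25190782e-02],
       [ 9.99999448e-01, -5.52332041e-04,  8.93707139e-04,
         1.47256371e-03],
       [ 1.00988671e-03,  2.70802578e-01, -9.62634377e-01,
        -9.21126172e-02],
       [ 0.00000000e+00,  0.00000000e+00,  0.00000000e+00,
         1.00000000e+00]])}}
```

View pics/a_top.png

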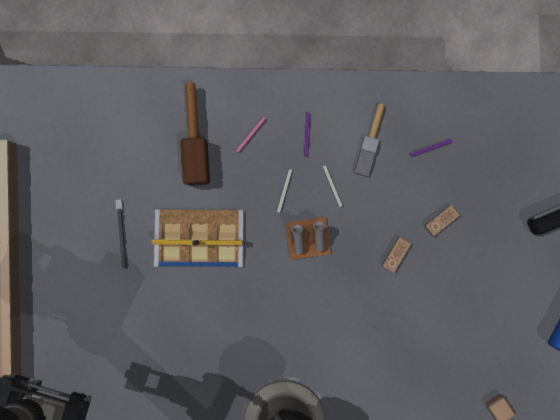

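View pics/a_scene.png

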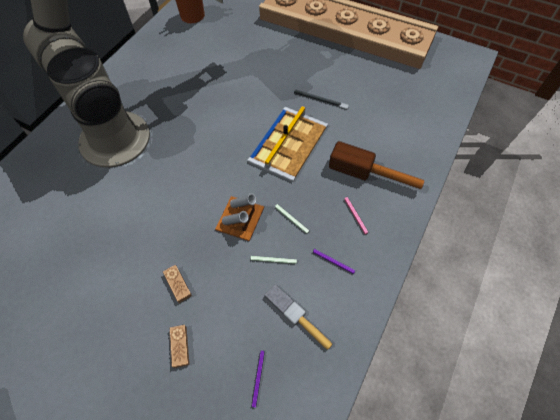

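The top view shows:
- **Pieces:** (397,254) and (442,221).
- **Brown object:** (500,410), unidentified.
- **Pale green sticks:** (285,191) and (333,186).
- **Look-alikes:** pink stick (251,134), purple sticks (307,134) and (431,147).
- **Tray and rack:** tray at (199,238) with its blue rim low in the image, rack tubes at (299,240) and (320,237).

Next I'll check these in one close crop.

```bash
cat >> h.py <<'E'
def px(c,z):  # back-project pixel(s) to plane world z
    def g(p):
        p=np.atleast_2d(p).astype(float)
        r=np.c_[(p[:,0]-c['cx'])/c['f'],-(p[:,1]-c['cy'])/c['f'],-np.ones(len(p))]@c['T'][:3,:3].T
        o=c['T'][:3,3]; return o+r*((z-o[2])/r[:,2:3])
    return g
def cloud(d,c):
    v,u=np.mgrid[:d.shape[0],:d.shape[1]]
    P=np.stack([(u-c['cx'])/c['f']*d,-(v-c['cy'])/c['f']*d,-d],-1)
    return P@c['T'][:3,:3].T+c['T'][:3,3]
def load(n):
    z=np.load(n+'.npz'); return z['im'],z['d'],dict(T=z['T'],f=float(z['f']),cx=float(z['cx']),cy=float(z['cy']))
E
python3 - <<'E'
from h import *
im,d,c=load('a_top')
def crop(im,x,y,w,h,W,H): return cv2.resize(im[y:y+h,x:x+w],(W,H),interpolation=cv2.INTER_CUBIC)
A=crop(im,370,190,100,100,400,300) if 0 else crop(im,375,195,100,75,400,300)
B=crop(im,460,345,100,75,400,300); C=crop(im,260,150,100,75,400,300)
s,ds,cs=load('a_scene'); D=crop(s,140,255,100,75,400,300)
save('crops',np.vstack([np.hstack([A,B]),np.hstack([C,D])]))
P=cloud(d,c); Q=cloud(ds,cs)
for n,p in dict(p1=(397,254),p2=(442,221),br=(500,410),s0=(285,191),s1=(333,186),table=(250,320),tabler=(480,300)).items():
    print(n,P[p[1],p[0]].round(4))
for n,p in dict(p1=(177,283),p2=(179,346),s0=(292,218),s1=(274,260),table=(100,300)).items(): print(n,Q[p[1],p[0]].round(4))
def seg(P,im,lo,hi,box=None):
    h=cv2.cvtColor(im,cv2.COLOR_RGB2HSV); m=cv2.inRange(h,lo,hi)
    n,l,st,ce=cv2.connectedComponentsWithStats(m)
    for i in range(1,n):
        if st[i,4]>25:
            q=P[l==i]; q=q[np.isfinite(q).all(1)]; r=cv2.minAreaRect(q[:,:2].astype(np.float32)*1000)
            print(ce[i].round(1),st[i,4],np.median(q,0).round(4),np.round(r[0],1),np.round(r[1],1),round(r[2],1))
for nm,(X,I) in dict(top=(P,im),scene=(Q,s)).items():
    print(nm,'green');seg(X,I,(30,8,150),(85,80,255)); print('yellow');seg(X,I,(20,150,120),(30,255,255)); print('blue');seg(X,I,(105,150,50),(125,255,255))
E
```

```text
p1 [ 0.4475 -0.2952  0.0249]
p2 [ 0.5365 -0.4147  0.0267]
br [ 0.0438 -0.5648  0.0312]
s0 [0.6126 0.0039 0.0093]
s1 [ 0.6279 -0.1258  0.0057]
table [0.266  0.0936 0.0015]
tabler [ 0.3242 -0.5279 -0.0059]
p1 [ 0.45   -0.296   0.0251]
p2 [ 0.5414 -0.4182  0.0221]
s0 [0.6144 0.0065 0.011 ]
s1 [ 0.6301 -0.1241  0.0102]
table [ 0.2966 -0.4182  0.0013]
top green
[332.3 186. ] 105 [ 0.6276 -0.123   0.0091] [600.9 -43.3] [114.6 181.7] 19.3
[284.8 188.5] 86 [0.6181 0.004  0.0092] [594.   10.3] [  8.9 156.4] 77.0
yellow
[172.4 241.8] 182 [0.4738 0.2949 0.0458] [473.4 298.1] [ 10.7 104.8] 0.7
[221.7 242.2] 161 [0.4746 0.1698 0.0457] [484.4 118.8] [ 25.5 199.8] 11.5
blue
[200.2 263.8] 207 [0.4151 0.223  0.0129] [415.7 233.3] [  8.2 202.3] 0.3
[555.4 337.2] 188 [ 0.2342 -0.7046  0.0447] [ 244.2 -707.2] [19.3 69. ] 77.4
scene green
[291.7 218. ] 162 [0.6128 0.0071 0.0093] [ 739.1 -201.4] [ 86.4 590.3] 31.3
[273.3 258.9] 187 [ 0.6268 -0.122   0.0089] [ 624.7 -120.5] [121.9  16. ] 22.3
yellow
[295.4 118.2] 112 [0.4727 0.2971 0.047 ] [464.  298.5] [ 28.3 107.9] 0.9
[275.2 148.1] 143 [0.4731 0.1712 0.0468] [ 631.5 -123. ] [ 58.  834.3] 28.4
blue
[267.5 134. ] 184 [0.4134 0.226  0.0141] [590.1 -93. ] [ 99.5 926.9] 28.6
```

View pics/crops.png

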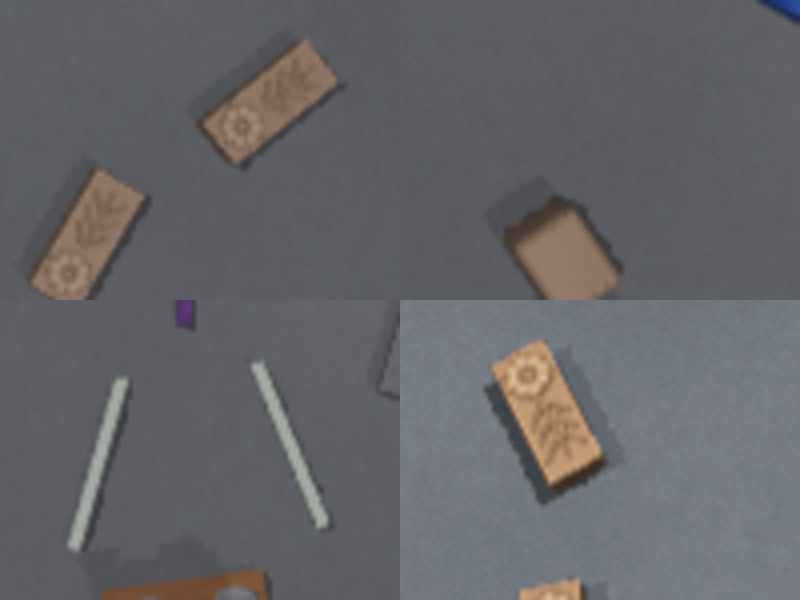

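The crop settles the candidates:
- **Pieces:** two carved ones, flowers at top-view (392,263) and (435,227).
- **Block at (500,410):** plain, about 53 mm wide and 31 mm high, so not a piece.
- **Sticks:** the pale green ones, with ends (290,170)-(279,212) and (324,166)-(341,206).

Next I'll look from the wrist camera above the tray and rack.

```bash
python3 -m handwheel '[{"fingers":1,"delta_pos":[0.05,-0.055,0.02],"angular":[0,0,8]},{"fingers":1,"delta_pos":[0.08,-0.085,0.03],"angular":[0,0,16]},{"fingers":1,"delta_pos":[0.11,-0.12,0.04],"angular":[0,0,16]},{"fingers":1,"delta_pos":[0.14,-0.15,0.05],"angular":[0,0,16]},{"fingers":1,"delta_pos":[0.16,-0.18,0.06],"angular":[0,0,16]}]'
python3 -m handwheel '[{"fingers":1,"delta_pos":[0.03,-0.03,0],"angular":[0,0,0]},{"fingers":1,"delta_pos":[0.06,-0.06,0],"angular":[0,0,0]},{"fingers":1,"delta_pos":[0.09,-0.10,0],"angular":[0,0,0]},{"fingers":1,"delta_pos":[0.12,-0.13,0],"angular":[0,0,0]},{"fingers":1,"delta_pos":[0.14,-0.16,0],"angular":[0,0,0]}]'
python3 -m handwheel '[{"fingers":1,"delta_pos":[0,0,0],"angular":[0,0,0]},{"fingers":1,"delta_pos":[0,0,0],"angular":[0,0,0]}]'
python3 - <<'E'
from h import *
im,d,c=grab('wrist'); save('b_wrist',im); np.savez('b_wrist',im=im,d=d,T=c['T'],f=c['f'],cx=c['cx'],cy=c['cy'])
print(observe()['eef_pos'],observe()['time_s'])
E
```

```text
time_s: 0.65
eef_pos: [0.3027, 0.3269, 0.3512]
ee_rot: [[-1.0, -0.001, -0.0], [-0.001, 1.0, -0.0], [0.0, -0.0, -1.0]]
wrist_force: [0.8, 1.4, -0.6]
grip_width: 0.0918
gripper_force: 0.0
time_s: 1.15
eef_pos: [0.4431, 0.1666, 0.3508]
ee_rot: [[-1.0, 0.001, 0.0], [0.001, 1.0, 0.0], [-0.0, 0.0, -1.0]]
wrist_force: [-0.2, 1.4, 0.0]
grip_width: 0.092
gripper_force: 0.0
time_s: 1.35
eef_pos: [0.4417, 0.168, 0.3506]
ee_rot: [[-1.0, 0.002, -0.001], [0.002, 1.0, 0.0], [0.001, 0.0, -1.0]]
wrist_force: [-0.7, -0.3, -0.4]
grip_width: 0.092
gripper_force: 0.0
[0.44131381 0.16864533 0.35077316] 1.4
```

View pics/b_wrist.png

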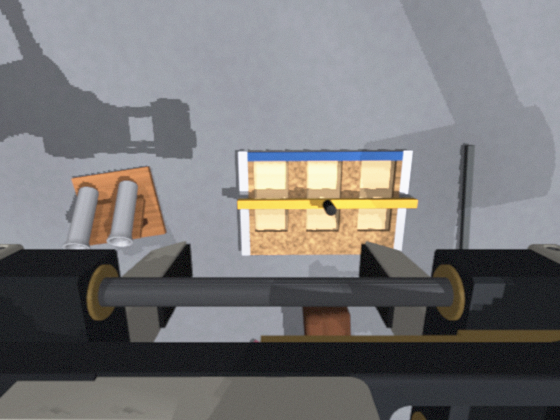

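The wrist view shows the tray: blue rim along row 155, keeper bar on row 203 from column 237 to 417, knob (328,207). The rack tubes have mouths at (78,243) and (121,240) and bottoms at (88,190) and (127,183). Now I'll convert these to positions and check them against the top view.

```bash
python3 - <<'E'
from h import *
def edges(I,lo,hi,minA=30):
    m=cv2.inRange(cv2.cvtColor(I,cv2.COLOR_RGB2HSV),lo,hi); n,l,st,ce=cv2.connectedComponentsWithStats(m)
    return [(st[i],np.argwhere(l==i)[:,::-1]) for i in range(1,n) if st[i,4]>=minA]
for N in('a_top','b_wrist','a_scene'):
    I,d,c=load(N); print(N)
    for nm,lo,hi,z in(('blue',(105,150,50),(125,255,255),.013),('yellow',(20,150,120),(32,255,255),.046)):
        pts=[p for s,p in edges(I,lo,hi) if not(N=='b_wrist' and s[1]>260) and not (N=='a_top' and s[0]>400)]
        p=np.vstack(pts); w=px(c,z)(p)[:,:2]*1000; r=cv2.minAreaRect(w.astype(np.float32)); print(nm,np.round(r[0],1),np.round(r[1],1),round(r[2],2))
    for nm,lo,hi,z in(('green',(30,8,150),(90,80,255),.009),):
        for s,p in edges(I,lo,hi,60):
            if N=='b_wrist': continue
            w=px(c,z)(p)[:,:2]*1000; r=cv2.minAreaRect(w.astype(np.float32)); print(nm,np.round(r[0],1),np.round(r[1],1),round(r[2],2), cv2.boxPoints(r).round(0).tolist() if 0 else '')
I,d,c=load('a_top'); J,e,k=load('b_wrist'); P=cloud(e,k)
print('knob wrist',P[207,328].round(4), 'table depth',P[120,450].round(4),P[100,80].round(4),'bar',P[203,280].round(4))
print('wrist tray corners z13', px(k,.013)([(240,151),(411,151),(243,255),(403,255)]).round(4).tolist())
# pieces via top face in top view
m=edges(I,(3,60,80),(18,200,255),60)
for s,p in m:
    if s[0]>375 and s[1]>190: 
        w=px(c,.02)(p)[:,:2]*1000; r=cv2.minAreaRect(w.astype(np.float32)); print('piece',s,np.round(r[0],1),np.round(r[1],1),round(r[2],1))
S,ds,cs=load('a_scene')
for s,p in edges(S,(3,70,120),(20,220,255),60):
    if s[1]>255:
        w=px(cs,.02)(p)[:,:2]*1000; r=cv2.minAreaRect(w.astype(np.float32)); print('piece scene',s,np.round(r[0],1),np.round(r[1],1),round(r[2],1))
# rack: tube dark mouths in both
save('rack',np.hstack([cv2.resize(I[205:275,270:345],(375,350),interpolation=3),cv2.resize(J[150:260,55:175],(382,350),interpolation=3)]))
for z in(.08,): print('mouth wrist',px(k,z)([(78,243),(121,240)]).round(4).tolist(),'top',px(c,z)([(298,228),(319.5,226)]).round(4).tolist())
E
```

```text
a_top
blue [416.  233.5] [  8.  202.1] 0.6
yellow [474.1 233.4] [ 10.4 231.6] 0.63
green [ 628.7 -123.1] [114.7   7. ] 22.55 
green [616.    6.2] [  7.  112.7] 74.73 
b_wrist
blue [414.1 236.5] [206.5   9.4] 89.93
yellow [472.1 236.5] [232.7  13.5] 89.94
a_scene
blue [413.3 234.5] [ 11.7 206.8] 0.24
yellow [471.5 233.7] [ 13.8 237.2] 0.32
green [611.7   7.5] [ 11.1 121.1] 74.76 
green [ 626.1 -122.3] [120.6  11.1] 22.89 
knob wrist [0.4692 0.2327 0.0765] table depth [ 0.368   0.4065 -0.0012] [ 3.417e-01 -9.160e-02 -1.000e-04] bar [0.472  0.1751 0.0459]
wrist tray corners z13 [[0.4079, 0.1214, 0.013], [0.4082, 0.3523, 0.013], [0.56, 0.121, 0.013], [0.5602, 0.3579, 0.013]]
piece [426 206  33  30 464] [ 539.2 -415.8] [37.  90.1] 38.9
piece [382 237  28  35 466] [ 446.8 -293.7] [37.8 88. ] 59.1
piece [488 397  27  23 395] [  39.3 -571.8] [60. 50.] 34.1
piece scene [163 265  27  36 507] [ 444.7 -294.4] [36.2 90.7] 59.8
piece scene [299 316  33  33 286] [ 804.2 -240. ] [18.3 96.2] 72.8
piece scene [170 325  18  42 619] [ 537.8 -417.1] [35.7 90. ] 39.2
mouth wrist [[0.5141, -0.0751, 0.08], [0.5102, -0.0214, 0.08]] top [[0.5136, -0.0294, 0.08], [0.5194, -0.0842, 0.08]]
```

View pics/rack.png

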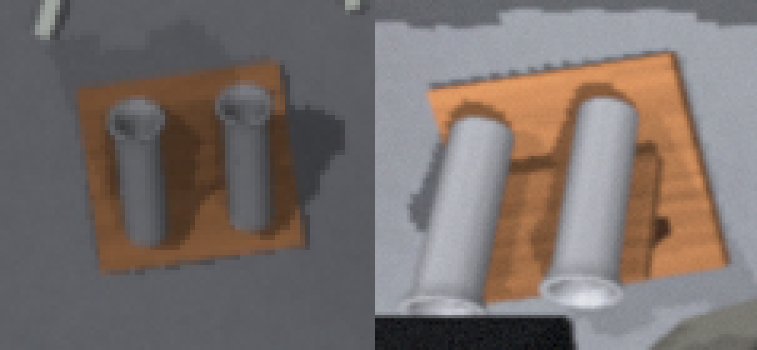

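Tray origin is about (0.4725, 0.2345) with yaw about 0.4°. The rack's yaw is about 8°, with mouths near (0.514,-0.027) and (0.521,-0.082). Now I'll grip the keeper knob, which also checks the calibration in y.

```bash
python3 -m handwheel '[{"fingers":1,"delta_pos":[0.03,0.04,-0.02],"angular":[0,0,0]},{"fingers":1,"delta_pos":[0.03,0.066,-0.06],"angular":[0,0,0]},{"fingers":0.6,"delta_pos":[0.03,0.066,-0.11],"angular":[0,0,0]},{"fingers":0.4,"delta_pos":[0.03,0.066,-0.16],"angular":[0,0,0]},{"fingers":0.4,"delta_pos":[0.03,0.066,-0.19],"angular":[0,0,0]}]' 5
python3 -m handwheel '[{"fingers":0.4,"delta_pos":[0,0,-0.02],"angular":[0,0,0]},{"fingers":0.4,"delta_pos":[0,0,-0.045],"angular":[0,0,0]},{"fingers":0.4,"delta_pos":[0,0,-0.045],"angular":[0,0,0]},{"fingers":0,"delta_pos":[0,0,-0.045],"angular":[0,0,0]},{"fingers":0,"delta_pos":[0,0,-0.045],"angular":[0,0,0]}]' 5
python3 -m handwheel '[{"fingers":0,"delta_pos":[0,0,0],"angular":[0,0,0]},{"fingers":0,"delta_pos":[0,0,0],"angular":[0,0,0]},{"fingers":0,"delta_pos":[0,0,0],"angular":[0,0,0]}]' 5
```

```text
time_s: 1.9
eef_pos: [0.4689, 0.2357, 0.1577]
ee_rot: [[-1.0, -0.003, -0.005], [-0.003, 1.0, -0.001], [0.005, -0.001, -1.0]]
wrist_force: [-0.8, -0.5, 0.0]
grip_width: 0.0721
gripper_force: 0.0
time_s: 2.4
eef_pos: [0.472, 0.2352, 0.1174]
ee_rot: [[-1.0, -0.001, 0.002], [-0.001, 1.0, 0.001], [-0.002, 0.001, -1.0]]
wrist_force: [0.3, -0.0, -0.2]
grip_width: 0.0322
gripper_force: 0.0
time_s: 2.7
eef_pos: [0.4721, 0.2351, 0.1169]
ee_rot: [[-1.0, -0.0, 0.002], [-0.0, 1.0, 0.002], [-0.002, 0.002, -1.0]]
wrist_force: [-0.8, 3.4, 3.6]
grip_width: 0.0137
gripper_force: 5.0
```

```bash
python3 -m handwheel '[{"fingers":0,"delta_pos":[0.02,0,0],"angular":[0,0,0]},{"fingers":0,"delta_pos":[0.04,0,0],"angular":[0,0,0]},{"fingers":0,"delta_pos":[0.06,0,0],"angular":[0,0,0]},{"fingers":0,"delta_pos":[0.076,0,0],"angular":[0,0,0]},{"fingers":0,"delta_pos":[0.076,0,0],"angular":[0,0,0]}]' 5
python3 -m handwheel '[{"fingers":0,"delta_pos":[0.002,0,0],"angular":[0,0,0]},{"fingers":0,"delta_pos":[0.003,0,0],"angular":[0,0,0]},{"fingers":0,"delta_pos":[0.004,0,0],"angular":[0,0,0]},{"fingers":0,"delta_pos":[0.005,0,0],"angular":[0,0,0]},{"fingers":0,"delta_pos":[0.005,0,0],"angular":[0,0,0]}]' 5
```

```text
time_s: 3.2
eef_pos: [0.5496, 0.2353, 0.1166]
ee_rot: [[-1.0, 0.0, 0.003], [0.001, 1.0, 0.002], [-0.003, 0.002, -1.0]]
wrist_force: [0.4, 4.2, 1.5]
grip_width: 0.0135
gripper_force: 5.0
time_s: 3.7
eef_pos: [0.5514, 0.2354, 0.1164]
ee_rot: [[-1.0, -0.0, -0.003], [-0.0, 1.0, 0.001], [0.003, 0.001, -1.0]]
wrist_force: [-6.2, 5.3, 3.2]
grip_width: 0.014
gripper_force: 5.0
```

```bash
python3 -m handwheel '[{"fingers":0.4,"delta_pos":[-0.003,0,0],"angular":[0,0,0]},{"fingers":0.4,"delta_pos":[-0.003,0,0],"angular":[0,0,0]},{"fingers":0.4,"delta_pos":[-0.003,0,0.05],"angular":[0,0,0]},{"fingers":0.5,"delta_pos":[-0.003,-0.03,0.09],"angular":[0,0,0]},{"fingers":0.6,"delta_pos":[-0.003,-0.07,0.12],"angular":[0,0,0]}]' 5
python3 -m handwheel '[{"fingers":1,"delta_pos":[-0.01,-0.05,0.01],"angular":[0,0,-8]},{"fingers":1,"delta_pos":[-0.02,-0.1,0.01],"angular":[0,0,-16]},{"fingers":1,"delta_pos":[-0.03,-0.15,0.01],"angular":[0,0,-24]},{"fingers":1,"delta_pos":[-0.04,-0.195,0.01],"angular":[0,0,-31]},{"fingers":1,"delta_pos":[-0.04,-0.24,0.01],"angular":[0,0,-31]}]'
python3 -m handwheel '[{"fingers":1,"delta_pos":[-0.01,-0.05,0],"angular":[0,0,0]},{"fingers":1,"delta_pos":[-0.02,-0.1,0],"angular":[0,0,0]},{"fingers":1,"delta_pos":[-0.02,-0.15,0],"angular":[0,0,0]},{"fingers":1,"delta_pos":[-0.02,-0.2,0],"angular":[0,0,0]},{"fingers":1,"delta_pos":[-0.02,-0.244,0],"angular":[0,0,0]}]'
python3 -m handwheel '[{"fingers":1,"delta_pos":[0,0,0],"angular":[0,0,0]},{"fingers":1,"delta_pos":[0,0,0],"angular":[0,0,0]}]'
cat >> h.py <<'E'
def rects(n,tag,lo,hi,z,minA=100):
    im,d,c=grab(n); np.savez(tag,im=im,d=d,T=c['T'],f=c['f'],cx=c['cx'],cy=c['cy']); save(tag,im)
    m=cv2.inRange(cv2.cvtColor(im,cv2.COLOR_RGB2HSV),lo,hi)
    m=cv2.morphologyEx(m,cv2.MORPH_CLOSE,np.ones((5,5))); k,l,st,ce=cv2.connectedComponentsWithStats(m)
    for i in range(1,k):
        if st[i,4]>=minA:
            p=np.argwhere(l==i)[:,::-1]; r=cv2.minAreaRect((px(c,z)(p)[:,:2]*1000).astype(np.float32))
            print(n,st[i].tolist(),'ctr',np.round(r[0],1),'size',np.round(r[1],1),'ang',round(r[2],1),'z',np.median(cloud(d,c)[l==i][:,2]).round(4))
E
python3 - <<'E'
from h import *
print(observe()['eef_pos'])
rects('wrist','c_wrist',(3,60,80),(20,220,255),.02,500)
rects('top','c_top',(3,60,80),(18,220,255),.02,100)
E
```

```text
time_s: 4.2
eef_pos: [0.5502, 0.1647, 0.2386]
ee_rot: [[-1.0, -0.003, 0.003], [-0.003, 1.0, 0.0], [-0.003, 0.0, -1.0]]
wrist_force: [0.4, -0.8, 0.1]
grip_width: 0.048
gripper_force: 0.0
time_s: 4.7
eef_pos: [0.5083, -0.0778, 0.2463]
ee_rot: [[-0.855, 0.518, -0.0], [0.518, 0.855, -0.0], [-0.0, -0.0, -1.0]]
wrist_force: [0.4, -0.3, -0.2]
grip_width: 0.0879
gripper_force: 0.0
time_s: 5.2
eef_pos: [0.489, -0.3223, 0.2462]
ee_rot: [[-0.857, 0.516, 0.0], [0.516, 0.857, -0.001], [-0.001, -0.0, -1.0]]
wrist_force: [1.6, 0.0, 0.4]
grip_width: 0.0918
gripper_force: 0.0
time_s: 5.4
eef_pos: [0.4891, -0.3204, 0.2455]
ee_rot: [[-0.856, 0.517, -0.001], [0.517, 0.856, 0.001], [0.001, 0.0, -1.0]]
wrist_force: [-0.6, -0.2, 0.4]
grip_width: 0.0918
gripper_force: 0.0
[ 0.48905995 -0.32044722  0.24550229]
wrist [431, 0, 129, 129, 7255] ctr [488.6 -70.3] size [105.9  98.7] ang 9.7 z 0.0079
wrist [257, 96, 37, 92, 3063] ctr [ 445.4 -292.6] size [35.2 88.7] ang 59.8 z 0.0201
wrist [208, 230, 45, 48, 1490] ctr [ 525.5 -398.8] size [35.4 60.7] ang 39.1 z 0.0204
wrist [86, 265, 30, 55, 699] ctr [ 481.6 -550. 
[... 168 characters left out ...]
71.2] size [353.8  13.9] ang 58.9 z 0.272
top [184, 83, 19, 80, 828] ctr [792.2 259.2] size [216.6  46.9] ang 6.3 z 0.0487
top [369, 104, 15, 34, 241] ctr [ 805.6 -239.8] size [19.2 93.8] ang 74.4 z 0.0181
top [425, 206, 28, 25, 138] ctr [ 548. -408.] size [15.7 88.1] ang 43.9 z 0.0206
top [159, 215, 80, 47, 2954] ctr [483.4 233.3] size [210.3 120.8] ang 89.9 z 0.0092
top [285, 217, 46, 43, 886] ctr [487.4 -57.5] size [100.  110.3] ang 8.4 z 0.0087
top [383, 239, 27, 33, 452] ctr [ 446.6 -293.6] size [38.  89.3] ang 59.6 z 0.0208
top [0, 252, 12, 129, 1104] ctr [274.6 735.1] size [334.5  28.6] ang 1.9 z 0.0545
top [488, 397, 27, 23, 403] ctr [  37.8 -572.4] size [64.1 50.7] ang 34.1 z 0.0298
```

View pics/c_wrist.png

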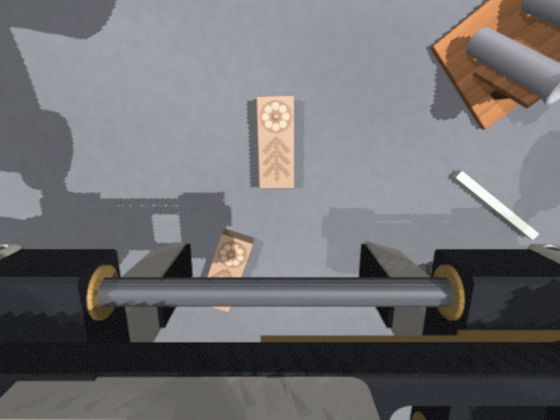

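The close view shows piece A at (276,142), flower (276,116) towards the robot side, top 20 mm high, at world (0.446,-0.293). Piece B is partly hidden at (232,270). I'll grasp piece A by its upper half.

```bash
python3 -m handwheel '[{"fingers":1,"delta_pos":[-0.022,0.014,-0.03],"angular":[0,0,0.8]},{"fingers":1,"delta_pos":[-0.0435,0.027,-0.06],"angular":[0,0,0.8]},{"fingers":0.7,"delta_pos":[-0.0435,0.027,-0.11],"angular":[0,0,0.8]},{"fingers":0.7,"delta_pos":[-0.0435,0.027,-0.145],"angular":[0,0,0.8]},{"fingers":0.7,"delta_pos":[-0.0435,0.027,-0.145],"angular":[0,0,0.8]}]' 7
python3 -m handwheel '[{"fingers":0.7,"delta_pos":[0,0,-0.015],"angular":[0,0,0]},{"fingers":0.7,"delta_pos":[0,0,-0.025],"angular":[0,0,0]},{"fingers":0.7,"delta_pos":[0,0,-0.025],"angular":[0,0,0]},{"fingers":0.3,"delta_pos":[0,0,-0.025],"angular":[0,0,0]},{"fingers":0.3,"delta_pos":[0,0,-0.025],"angular":[0,0,0]}]' 7
python3 -m handwheel '[{"fingers":0.3,"delta_pos":[0,0,0],"angular":[0,0,0]},{"fingers":0.3,"delta_pos":[0,0,0],"angular":[0,0,0]},{"fingers":0.3,"delta_pos":[0,0,0],"angular":[0,0,0]}]' 7
```

```text
time_s: 6.0
eef_pos: [0.4444, -0.2893, 0.0975]
ee_rot: [[-0.865, 0.501, -0.007], [0.501, 0.866, 0.006], [0.009, 0.002, -1.0]]
wrist_force: [-0.6, -0.3, 0.8]
grip_width: 0.0723
gripper_force: 0.0
time_s: 6.5
eef_pos: [0.4467, -0.2928, 0.0772]
ee_rot: [[-0.865, 0.502, 0.001], [0.502, 0.865, -0.001], [-0.002, -0.0, -1.0]]
wrist_force: [0.3, -0.4, 0.7]
grip_width: 0.0528
gripper_force: 0.0
time_s: 6.8
eef_pos: [0.4463, -0.2929, 0.0765]
ee_rot: [[-0.865, 0.503, 0.001], [0.503, 0.865, -0.001], [-0.001, -0.0, -1.0]]
wrist_force: [-0.5, -0.6, 3.4]
grip_width: 0.0356
gripper_force: 7.0
```

```bash
python3 -m handwheel '[{"fingers":0.3,"delta_pos":[0,0,0.01],"angular":[0,0,0]},{"fingers":0.3,"delta_pos":[0,0,0.03],"angular":[0,0,0]},{"fingers":0.3,"delta_pos":[0,0.01,0.06],"angular":[0,0,0]},{"fingers":0.3,"delta_pos":[0,0.03,0.09],"angular":[0,0,4]},{"fingers":0.3,"delta_pos":[0,0.06,0.12],"angular":[0,0,8]}]' 7
python3 -m handwheel '[{"fingers":0.3,"delta_pos":[0.005,0.04,0],"angular":[0,0,6]},{"fingers":0.3,"delta_pos":[0.01,0.085,0],"angular":[0,0,12]},{"fingers":0.3,"delta_pos":[0.015,0.13,0],"angular":[0,0,18]},{"fingers":0.3,"delta_pos":[0.02,0.175,0],"angular":[0,0,22]},{"fingers":0.3,"delta_pos":[0.0255,0.22,0],"angular":[0,0,22.6]}]' 7
python3 -m handwheel '[{"fingers":0.3,"delta_pos":[0,0.045,0],"angular":[0,0,0]},{"fingers":0.3,"delta_pos":[0,0.09,0],"angular":[0,0,0]},{"fingers":0.3,"delta_pos":[0,0.135,0],"angular":[0,0,0]},{"fingers":0.3,"delta_pos":[0,0.18,0],"angular":[0,0,0]},{"fingers":0.3,"delta_pos":[0,0.225,0],"angular":[0,0,0]}]' 7
python3 -m handwheel '[{"fingers":0.3,"delta_pos":[0,0.045,0],"angular":[0,0,0]},{"fingers":0.3,"delta_pos":[0,0.08,0],"angular":[0,0,0]},{"fingers":0.3,"delta_pos":[0,0.097,-0.02],"angular":[0,0,0]},{"fingers":0.3,"delta_pos":[0,0.097,-0.05],"angular":[0,0,0]},{"fingers":0.3,"delta_pos":[0,0.097,-0.07],"angular":[0,0,0]}]' 7
python3 -m handwheel '[{"fingers":0.3,"delta_pos":[0,0,-0.01],"angular":[0,0,0]},{"fingers":0.3,"delta_pos":[0,0,-0.01],"angular":[0,0,0]}]' 7
python3 - <<'E'
from h import *
for n in('wrist','top'): 
    im,d,c=grab(n); np.savez('d_'+n,im=im,d=d,T=c['T'],f=c['f'],cx=c['cx'],cy=c['cy']); save('d_'+n,im)
I=cv2.imread('pics/d_wrist.png'); J=cv2.imread('pics/d_top.png')
cv2.imwrite('pics/d.png',np.hstack([cv2.resize(I,(440,330)),cv2.resize(J[190:290,140:250],(363,330),interpolation=3)]))
E
```

```text
time_s: 7.3
eef_pos: [0.446, -0.2327, 0.1974]
ee_rot: [[-0.926, 0.376, 0.0], [0.376, 0.926, -0.0], [-0.0, -0.0, -1.0]]
wrist_force: [0.2, 0.3, -1.8]
grip_width: 0.0357
gripper_force: 7.0
time_s: 7.8
eef_pos: [0.4713, -0.0108, 0.1966]
ee_rot: [[-1.0, -0.009, 0.0], [-0.009, 1.0, 0.0], [-0.0, 0.0, -1.0]]
wrist_force: [0.7, -0.2, -2.1]
grip_width: 0.0356
gripper_force: 7.0
time_s: 8.3
eef_pos: [0.4711, 0.2143, 0.1965]
ee_rot: [[-1.0, -0.007, -0.0], [-0.007, 1.0, 0.0], [0.0, 0.0, -1.0]]
wrist_force: [0.7, -1.2, -1.0]
grip_width: 0.0358
gripper_force: 7.0
time_s: 8.8
eef_pos: [0.4706, 0.31, 0.1246]
ee_rot: [[-1.0, -0.009, -0.002], [-0.009, 1.0, -0.001], [0.002, -0.001, -1.0]]
wrist_force: [-0.1, 0.2, -1.8]
grip_width: 0.0361
gripper_force: 7.0
time_s: 9.0
eef_pos: [0.4711, 0.309, 0.115]
ee_rot: [[-1.0, -0.007, -0.003], [-0.007, 1.0, -0.001], [0.003, -0.001, -1.0]]
wrist_force: [0.3, -0.0, -1.0]
grip_width: 0.0357
gripper_force: 7.0
```

View pics/d.png

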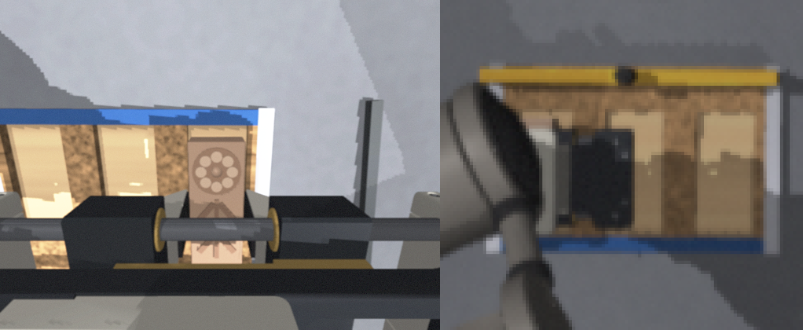

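The wrist crop shows the piece at columns 189-244, between the compartment walls at 190-247, with the flower next to the blue rim. I'll lower it.

```bash
python3 -m handwheel '[{"fingers":0.3,"delta_pos":[0.0005,0.0005,-0.015],"angular":[0,0,0]},{"fingers":0.3,"delta_pos":[0.0005,0.0005,-0.025],"angular":[0,0,0]},{"fingers":0.3,"delta_pos":[0.0005,0.0005,-0.029],"angular":[0,0,0]},{"fingers":0.3,"delta_pos":[0.0005,0.0005,-0.031],"angular":[0,0,0]},{"fingers":0.3,"delta_pos":[0.0005,0.0005,-0.032],"angular":[0,0,0]}]' 7
python3 -m handwheel '[{"fingers":0.3,"delta_pos":[0,0,-0.001],"angular":[0,0,0]},{"fingers":0.3,"delta_pos":[0,0,-0.001],"angular":[0,0,0]}]' 7
```

```text
time_s: 9.6
eef_pos: [0.4724, 0.31, 0.0843]
ee_rot: [[-1.0, -0.007, 0.0], [-0.007, 1.0, 0.0], [-0.0, 0.0, -1.0]]
wrist_force: [0.1, -0.0, -1.3]
grip_width: 0.0358
gripper_force: 7.0
time_s: 9.8
eef_pos: [0.4723, 0.31, 0.0833]
ee_rot: [[-1.0, -0.007, 0.0], [-0.007, 1.0, 0.0], [-0.0, 0.0, -1.0]]
wrist_force: [0.8, 0.2, -1.7]
grip_width: 0.0358
gripper_force: 7.0
```

```bash
python3 -m handwheel '[{"fingers":0.3,"delta_pos":[0,0,-0.0008],"angular":[0,0,0]},{"fingers":0.3,"delta_pos":[0,0,-0.0012],"angular":[0,0,0]},{"fingers":0.3,"delta_pos":[0,0,-0.0014],"angular":[0,0,0]},{"fingers":0.3,"delta_pos":[0,0,-0.0014],"angular":[0,0,0]}]' 7
```

```text
time_s: 10.2
eef_pos: [0.4722, 0.3099, 0.0816]
ee_rot: [[-1.0, -0.008, -0.0], [-0.008, 1.0, 0.0], [0.0, 0.0, -1.0]]
wrist_force: [-0.1, -1.3, -1.5]
grip_width: 0.0358
gripper_force: 7.0
```

```bash
python3 -m handwheel '[{"fingers":0.3,"delta_pos":[0,0,-0.0005],"angular":[0,0,0]},{"fingers":0.3,"delta_pos":[0,0,-0.001],"angular":[0,0,0]},{"fingers":0.3,"delta_pos":[0,0,-0.001],"angular":[0,0,0]}]' 7
```

```text
time_s: 10.5
eef_pos: [0.4722, 0.3099, 0.0815]
ee_rot: [[-1.0, -0.008, 0.0], [-0.008, 1.0, 0.0], [-0.0, 0.0, -1.0]]
wrist_force: [-2.0, -1.1, 5.9]
grip_width: 0.0359
gripper_force: 7.0
```

```bash
python3 -m handwheel '[{"fingers":0.55,"delta_pos":[0,0,0],"angular":[0,0,0]},{"fingers":0.55,"delta_pos":[0,0,0],"angular":[0,0,0]},{"fingers":0.55,"delta_pos":[0,0,0.03],"angular":[0,0,0]},{"fingers":0.55,"delta_pos":[0,0,0.08],"angular":[0,0,0]},{"fingers":0.7,"delta_pos":[0,-0.025,0.12],"angular":[0,0,0]}]' 7
python3 -m handwheel '[{"fingers":1,"delta_pos":[0,-0.045,0.02],"angular":[0,0,-5]},{"fingers":1,"delta_pos":[0,-0.09,0.04],"angular":[0,0,-12]},{"fingers":1,"delta_pos":[0,-0.138,0.045],"angular":[0,0,-20]},{"fingers":1,"delta_pos":[0,-0.186,0.045],"angular":[0,0,-28]},{"fingers":1,"delta_pos":[0,-0.235,0.045],"angular":[0,0,-35]}]' 7
python3 -m handwheel '[{"fingers":1,"delta_pos":[0,-0.048,0],"angular":[0,0,-6]},{"fingers":1,"delta_pos":[0,-0.096,0],"angular":[0,0,-12]},{"fingers":1,"delta_pos":[0.01,-0.142,0],"angular":[0,0,-16.4]},{"fingers":1,"delta_pos":[0.02,-0.19,0],"angular":[0,0,-16.4]},{"fingers":1,"delta_pos":[0.03,-0.235,0],"angular":[0,0,-16.4]}]' 7
python3 -m handwheel '[{"fingers":1,"delta_pos":[0.01,-0.045,0],"angular":[0,0,0]},{"fingers":1,"delta_pos":[0.02,-0.09,0],"angular":[0,0,0]},{"fingers":1,"delta_pos":[0.03,-0.135,0],"angular":[0,0,0]},{"fingers":1,"delta_pos":[0.04,-0.18,0],"angular":[0,0,0]},{"fingers":1,"delta_pos":[0.055,-0.225,0],"angular":[0,0,0]}]' 7
python3 -m handwheel '[{"fingers":1,"delta_pos":[0.013,-0.045,0],"angular":[0,0,0]},{"fingers":1,"delta_pos":[0.013,-0.045,0],"angular":[0,0,0]},{"fingers":1,"delta_pos":[0.013,-0.045,0],"angular":[0,0,0]}]' 7
python3 - <<'E'
from h import *
print(observe()['eef_pos'])
rects('wrist','e_wrist',(3,60,80),(20,220,255),.02,1000)
rects('top','e_top',(3,60,80),(18,220,255),.02,100)
E
```

```text
time_s: 11.0
eef_pos: [0.4725, 0.2865, 0.2025]
ee_rot: [[-1.0, -0.01, 0.002], [-0.01, 1.0, 0.002], [-0.002, 0.002, -1.0]]
wrist_force: [0.9, -0.4, 1.0]
grip_width: 0.0551
gripper_force: 0.0
time_s: 11.5
eef_pos: [0.472, 0.0482, 0.2461]
ee_rot: [[-0.82, 0.572, 0.001], [0.572, 0.82, 0.0], [-0.001, 0.001, -1.0]]
wrist_force: [0.5, 0.5, 0.9]
grip_width: 0.0903
gripper_force: 0.0
time_s: 12.0
eef_pos: [0.5022, -0.1874, 0.2457]
ee_rot: [[-0.629, 0.777, 0.001], [0.777, 0.629, -0.0], [-0.001, 0.0, -1.0]]
wrist_force: [0.4, 1.3, 0.7]
grip_width: 0.092
gripper_force: 0.0
time_s: 12.5
eef_pos: [0.557, -0.4121, 0.2455]
ee_rot: [[-0.629, 0.777, -0.0], [0.777, 0.629, 0.0], [0.0, 0.0, -1.0]]
wrist_force: [1.2, -0.1, 0.8]
grip_width: 0.0919
gripper_force: 0.0
time_s: 12.8
eef_pos: [0.5698, -0.4556, 0.2437]
ee_rot: [[-0.629, 0.778, -0.002], [0.778, 0.629, 0.002], [0.003, 0.0, -1.0]]
wrist_force: [-0.0, 0.1, -0.8]
grip_width: 0.0922
gripper_force: 0.0
[ 0.56979777 -0.45564136  0.24367784]
wrist [257, 98, 37, 92, 3090] ctr [ 538.8 -415.3] size [35.7 88.3] ang 39.2 z 0.0201
wrist [261, 331, 299, 11, 2174] ctr [ 800.9 -486.8] size [351.5  13.8] ang 39.0 z 0.2703
top [184, 82, 20, 99, 1169] ctr [770.7 255.3] size [264.4  47.3] ang 4.5 z 0.0622
top [369, 104, 15, 34, 231] ctr [ 805.8 -239.3] size [18.4 93.8] ang 74.1 z 0.0184
top [425, 206, 34, 30, 468] ctr [ 539.  -415.7] size [37.3 90.5] ang 39.5 z 0.021
top [159, 215, 80, 47, 3305] ctr [483.4 233.2] size [210.4 120.6] ang 89.9 z 0.0113
top [285, 217, 46, 43, 872] ctr [487.4 -57.5] size [100.  110.3] ang 8.4 z 0.0087
top [0, 251, 12, 130, 1083] ctr [276.  735.2] size [337.1  28.6] ang 1.9 z 0.0546
top [488, 397, 27, 23, 407] ctr [  38.  -572.5] size [64.1 50.8] ang 33.4 z 0.0297
```

```bash
python3 -m handwheel '[{"fingers":1,"delta_pos":[-0.016,0.02,-0.03],"angular":[0,0,0.2]},{"fingers":1,"delta_pos":[-0.031,0.0395,-0.06],"angular":[0,0,0.2]},{"fingers":0.7,"delta_pos":[-0.031,0.0395,-0.11],"angular":[0,0,0.2]},{"fingers":0.7,"delta_pos":[-0.031,0.0395,-0.145],"angular":[0,0,0.2]},{"fingers":0.7,"delta_pos":[-0.031,0.0395,-0.145],"angular":[0,0,0.2]}]' 7
python3 -m handwheel '[{"fingers":0.7,"delta_pos":[0,0,-0.015],"angular":[0,0,0]},{"fingers":0.7,"delta_pos":[0,0,-0.024],"angular":[0,0,0]},{"fingers":0.7,"delta_pos":[0,0,-0.024],"angular":[0,0,0]},{"fingers":0.3,"delta_pos":[0,0,-0.024],"angular":[0,0,0]},{"fingers":0.3,"delta_pos":[0,0,-0.024],"angular":[0,0,0]}]' 7
python3 -m handwheel '[{"fingers":0.3,"delta_pos":[0,0,0],"angular":[0,0,0]},{"fingers":0.3,"delta_pos":[0,0,0],"angular":[0,0,0]},{"fingers":0.3,"delta_pos":[0,0,0],"angular":[0,0,0]}]' 7
```

```text
time_s: 13.4
eef_pos: [0.5372, -0.4118, 0.0964]
ee_rot: [[-0.634, 0.774, -0.007], [0.774, 0.634, 0.007], [0.01, -0.001, -1.0]]
wrist_force: [-0.8, 1.0, -0.7]
grip_width: 0.0727
gripper_force: 0.0
time_s: 13.9
eef_pos: [0.5396, -0.416, 0.0778]
ee_rot: [[-0.632, 0.775, 0.001], [0.775, 0.632, -0.001], [-0.002, 0.0, -1.0]]
wrist_force: [0.8, 0.5, -0.6]
grip_width: 0.0528
gripper_force: 0.0
time_s: 14.2
eef_pos: [0.5393, -0.4158, 0.0771]
ee_rot: [[-0.632, 0.775, 0.0], [0.775, 0.632, -0.001], [-0.001, -0.0, -1.0]]
wrist_force: [-0.7, 0.7, 2.3]
grip_width: 0.0357
gripper_force: 7.0
```

```bash
python3 -m handwheel '[{"fingers":0.3,"delta_pos":[0,0,0.01],"angular":[0,0,0]},{"fingers":0.3,"delta_pos":[0,0,0.03],"angular":[0,0,0]},{"fingers":0.3,"delta_pos":[0,0.01,0.06],"angular":[0,0,0]},{"fingers":0.3,"delta_pos":[-0.01,0.03,0.09],"angular":[0,0,5]},{"fingers":0.3,"delta_pos":[-0.02,0.06,0.12],"angular":[0,0,11.2]}]' 7
python3 -m handwheel '[{"fingers":0.3,"delta_pos":[-0.01,0.043,0],"angular":[0,0,8]},{"fingers":0.3,"delta_pos":[-0.02,0.086,0],"angular":[0,0,16]},{"fingers":0.3,"delta_pos":[-0.03,0.13,0],"angular":[0,0,24]},{"fingers":0.3,"delta_pos":[-0.04,0.175,0],"angular":[0,0,32]},{"fingers":0.3,"delta_pos":[-0.046,0.22,0],"angular":[0,0,40]}]' 7
python3 -m handwheel '[{"fingers":0.3,"delta_pos":[0,0.045,0],"angular":[0,0,0]},{"fingers":0.3,"delta_pos":[0,0.09,0],"angular":[0,0,0]},{"fingers":0.3,"delta_pos":[0,0.135,0],"angular":[0,0,0]},{"fingers":0.3,"delta_pos":[0,0.18,0],"angular":[0,0,0]},{"fingers":0.3,"delta_pos":[0,0.225,0],"angular":[0,0,0]}]' 7
python3 -m handwheel '[{"fingers":0.3,"delta_pos":[0,0.045,0],"angular":[0,0,0]},{"fingers":0.3,"delta_pos":[0,0.072,0],"angular":[0,0,0]},{"fingers":0.3,"delta_pos":[0,0.072,-0.03],"angular":[0,0,0]},{"fingers":0.3,"delta_pos":[0,0.072,-0.07],"angular":[0,0,0]},{"fingers":0.3,"delta_pos":[0,0.072,-0.08],"angular":[0,0,0]}]' 7
python3 -m handwheel '[{"fingers":0.3,"delta_pos":[0,0,0],"angular":[0,0,0]},{"fingers":0.3,"delta_pos":[0,0,0],"angular":[0,0,0]}]' 7
python3 - <<'E'
from h import *
im,d,c=grab('wrist'); I=im[100:300,100:400]; save('f',cv2.resize(I,(600,400)))
E
```

```text
time_s: 14.7
eef_pos: [0.5187, -0.3558, 0.1978]
ee_rot: [[-0.772, 0.635, 0.0], [0.635, 0.772, -0.0], [-0.001, -0.0, -1.0]]
wrist_force: [0.7, -1.1, 0.5]
grip_width: 0.0359
gripper_force: 7.0
time_s: 15.2
eef_pos: [0.4722, -0.1339, 0.1972]
ee_rot: [[-1.0, -0.013, 0.0], [-0.013, 1.0, 0.0], [-0.0, 0.0, -1.0]]
wrist_force: [-0.2, 0.1, -1.5]
grip_width: 0.0358
gripper_force: 7.0
time_s: 15.7
eef_pos: [0.4729, 0.0913, 0.1974]
ee_rot: [[-1.0, -0.007, 0.001], [-0.007, 1.0, 0.0], [-0.001, 0.0, -1.0]]
wrist_force: [0.1, 0.4, -1.7]
grip_width: 0.0359
gripper_force: 7.0
time_s: 16.2
eef_pos: [0.4711, 0.1614, 0.114]
ee_rot: [[-1.0, -0.008, -0.006], [-0.008, 1.0, -0.001], [0.006, -0.001, -1.0]]
wrist_force: [-0.3, -0.8, -0.7]
grip_width: 0.0357
gripper_force: 7.0
time_s: 16.4
eef_pos: [0.4741, 0.1614, 0.118]
ee_rot: [[-1.0, -0.007, 0.002], [-0.007, 1.0, 0.0], [-0.002, 0.0, -1.0]]
wrist_force: [0.4, 0.3, -1.7]
grip_width: 0.0356
gripper_force: 7.0
```

View pics/f.png

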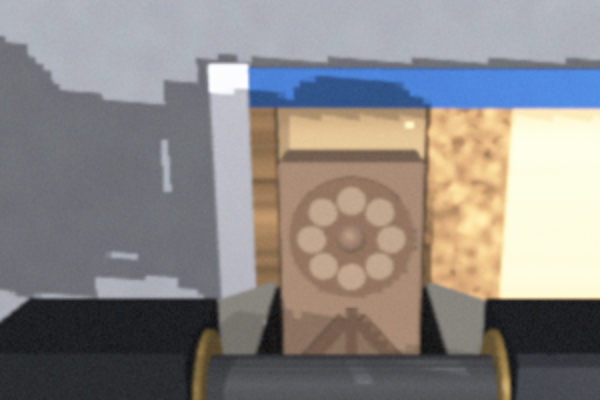

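The piece's top spans columns 279-423 over the compartment at 278-430, flower towards the blue rim. It's about 1 mm off-centre, so I'll shift it and lower it.

```bash
python3 -m handwheel '[{"fingers":0.3,"delta_pos":[-0.0005,0.001,-0.015],"angular":[0,0,0]},{"fingers":0.3,"delta_pos":[-0.0005,0.001,-0.025],"angular":[0,0,0]},{"fingers":0.3,"delta_pos":[-0.0005,0.001,-0.031],"angular":[0,0,0]},{"fingers":0.3,"delta_pos":[-0.0005,0.001,-0.034],"angular":[0,0,0]},{"fingers":0.3,"delta_pos":[-0.0005,0.001,-0.0345],"angular":[0,0,0]}]' 7
python3 -m handwheel '[{"fingers":0.3,"delta_pos":[0,0,-0.0006],"angular":[0,0,0]},{"fingers":0.3,"delta_pos":[0,0,-0.001],"angular":[0,0,0]},{"fingers":0.3,"delta_pos":[0,0,-0.001],"angular":[0,0,0]}]' 7
```

```text
time_s: 16.95
eef_pos: [0.4728, 0.1623, 0.0821]
ee_rot: [[-1.0, -0.007, -0.0], [-0.007, 1.0, 0.0], [0.0, 0.0, -1.0]]
wrist_force: [0.1, 0.5, -1.1]
grip_width: 0.0358
gripper_force: 7.0
time_s: 17.25
eef_pos: [0.4728, 0.1624, 0.0821]
ee_rot: [[-1.0, -0.008, 0.001], [-0.008, 1.0, 0.0], [-0.001, 0.0, -1.0]]
wrist_force: [-2.3, -0.1, 5.8]
grip_width: 0.036
gripper_force: 7.0
```

```bash
python3 -m handwheel '[{"fingers":0.55,"delta_pos":[0,0,0],"angular":[0,0,0]},{"fingers":0.55,"delta_pos":[0,0,0],"angular":[0,0,0]},{"fingers":0.55,"delta_pos":[0,0,0.03],"angular":[0,0,0]},{"fingers":0.55,"delta_pos":[0,0,0.08],"angular":[0,0,0]},{"fingers":0.55,"delta_pos":[0.02,0.02,0.115],"angular":[0,0,0]}]' 7
python3 -m handwheel '[{"fingers":0.4,"delta_pos":[0.03,0.03,0.01],"angular":[0,0,0]},{"fingers":0.4,"delta_pos":[0.058,0.053,0.01],"angular":[0,0,0]},{"fingers":0.4,"delta_pos":[0.058,0.053,0.01],"angular":[0,0,0]},{"fingers":0.4,"delta_pos":[0.058,0.053,0.01],"angular":[0,0,0]}]' 5
python3 - <<'E'
from h import *
print(observe()['eef_pos'])
im,d,c=grab('wrist'); save('g',im)
rects('top','g_top',(3,60,80),(18,220,255),.02,100)
E
```

```text
time_s: 17.75
eef_pos: [0.4916, 0.1814, 0.1984]
ee_rot: [[-1.0, -0.006, -0.001], [-0.006, 1.0, -0.001], [0.001, -0.001, -1.0]]
wrist_force: [1.8, -0.5, -0.6]
grip_width: 0.0502
gripper_force: 0.0
time_s: 18.15
eef_pos: [0.5505, 0.2357, 0.2054]
ee_rot: [[-1.0, -0.008, -0.001], [-0.008, 1.0, -0.0], [0.001, -0.0, -1.0]]
wrist_force: [-0.4, -1.0, -0.4]
grip_width: 0.0367
gripper_force: 0.0
[0.55046937 0.23565048 0.20544117]
top [184, 82, 20, 86, 942] ctr [788.2 258.4] size [228.7  47.9] ang 5.8 z 0.0518
top [369, 104, 15, 34, 241] ctr [ 805.6 -239.8] size [19.2 93.8] ang 74.4 z 0.0178
top [200, 216, 39, 46, 1294] ctr [483.3 178.1] size [119.4 100.9] ang 0.7 z 0.0142
top [286, 217, 45, 42, 599] ctr [487.7 -58.4] size [100.  108.7] ang 8.2 z 0.0079
top [159, 226, 33, 36, 1059] ctr [468.6 294.4] size [92.7 84.7] ang 1.2 z 0.015
top [0, 251, 12, 130, 1102] ctr [276.  735.2] size [337.1  28.6] ang 1.9 z 0.0542
top [488, 397, 27, 23, 421] ctr [  40.9 -571.1] size [69.8 50.9] ang 31.4 z 0.0297
```

View pics/g.png

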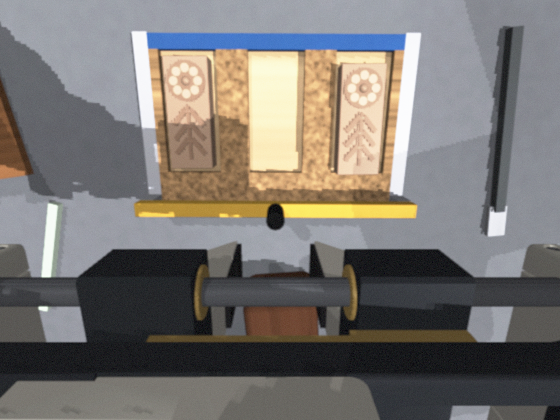

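Both pieces lie flat in their compartments, flowers (186,78) and (362,87) towards the blue rim, and the keeper is parked with its knob at (276,215). I'll grip the knob and close it.

```bash
python3 -m handwheel '[{"fingers":0.4,"delta_pos":[0,0,-0.04],"angular":[0,0,0]},{"fingers":0.4,"delta_pos":[0,0,-0.075],"angular":[0,0,0]},{"fingers":0.4,"delta_pos":[0,0,-0.089],"angular":[0,0,0]},{"fingers":0.4,"delta_pos":[0,0,-0.089],"angular":[0,0,0]},{"fingers":0,"delta_pos":[0,0,-0.089],"angular":[0,0,0]}]' 5
python3 -m handwheel '[{"fingers":0,"delta_pos":[0,0,0],"angular":[0,0,0]},{"fingers":0,"delta_pos":[0,0,0],"angular":[0,0,0]},{"fingers":0,"delta_pos":[0,0,0],"angular":[0,0,0]},{"fingers":0,"delta_pos":[0,0,0],"angular":[0,0,0]}]' 5
python3 -m handwheel '[{"fingers":0,"delta_pos":[-0.02,0,0],"angular":[0,0,0]},{"fingers":0,"delta_pos":[-0.04,0,0],"angular":[0,0,0]},{"fingers":0,"delta_pos":[-0.06,0,0],"angular":[0,0,0]},{"fingers":0,"delta_pos":[-0.075,0,0],"angular":[0,0,0]},{"fingers":0,"delta_pos":[-0.076,0,0],"angular":[0,0,0]}]' 5
python3 -m handwheel '[{"fingers":0,"delta_pos":[-0.002,0,0],"angular":[0,0,0]},{"fingers":0,"delta_pos":[-0.003,0,0],"angular":[0,0,0]},{"fingers":0,"delta_pos":[-0.004,0,0],"angular":[0,0,0]},{"fingers":0,"delta_pos":[-0.005,0,0],"angular":[0,0,0]},{"fingers":0,"delta_pos":[-0.005,0,0],"angular":[0,0,0]}]' 5
```

```text
time_s: 18.75
eef_pos: [0.5513, 0.2354, 0.1184]
ee_rot: [[-1.0, -0.007, 0.001], [-0.007, 1.0, 0.001], [-0.001, 0.0, -1.0]]
wrist_force: [0.1, 0.1, -0.1]
grip_width: 0.0324
gripper_force: 0.0
time_s: 19.15
eef_pos: [0.5513, 0.2355, 0.1185]
ee_rot: [[-1.0, -0.008, 0.002], [-0.008, 1.0, 0.001], [-0.002, 0.001, -1.0]]
wrist_force: [-1.4, -0.9, 6.0]
grip_width: 0.014
gripper_force: 5.0
time_s: 19.65
eef_pos: [0.4736, 0.2353, 0.1181]
ee_rot: [[-1.0, -0.008, 0.001], [-0.008, 1.0, -0.0], [-0.001, -0.0, -1.0]]
wrist_force: [-1.1, -3.2, 4.3]
grip_width: 0.0136
gripper_force: 5.0
time_s: 20.15
eef_pos: [0.4725, 0.2353, 0.1181]
ee_rot: [[-1.0, -0.007, 0.006], [-0.007, 1.0, 0.001], [-0.006, 0.001, -1.0]]
wrist_force: [6.6, -3.6, 1.7]
grip_width: 0.0137
gripper_force: 5.0
```

```bash
python3 -m handwheel '[{"fingers":0.4,"delta_pos":[0.003,0,0],"angular":[0,0,0]},{"fingers":0.4,"delta_pos":[0.003,0,0],"angular":[0,0,0]},{"fingers":0.4,"delta_pos":[0.003,0,0.05],"angular":[0,0,0]},{"fingers":0.5,"delta_pos":[0.015,-0.02,0.09],"angular":[0,0,4]},{"fingers":0.6,"delta_pos":[0.03,-0.055,0.12],"angular":[0,0,8]}]' 5
python3 -m handwheel '[{"fingers":0.5,"delta_pos":[0.01,-0.045,0.01],"angular":[0,0,0]},{"fingers":0.5,"delta_pos":[0.02,-0.09,0.02],"angular":[0,0,0]},{"fingers":0.5,"delta_pos":[0.03,-0.14,0.03],"angular":[0,0,0]},{"fingers":0.5,"delta_pos":[0.045,-0.185,0.03],"angular":[0,0,0]},{"fingers":0.5,"delta_pos":[0.057,-0.23,0.03],"angular":[0,0,0]}]' 5
python3 -m handwheel '[{"fingers":0.5,"delta_pos":[0,-0.008,0],"angular":[0,0,0]},{"fingers":0.5,"delta_pos":[0,-0.008,0],"angular":[0,0,0]},{"fingers":0.5,"delta_pos":[0,-0.008,0],"angular":[0,0,0]}]' 5
python3 - <<'E'
from h import *
print(observe()['eef_pos'])
rects('wrist','i_wrist',(3,60,60),(20,255,255),.009,500)
rects('top','i_top',(3,60,80),(18,220,255),.009,300)
rects('top','i_top',(30,8,150),(90,80,255),.009,60)
rects('scene','i_scene',(30,8,150),(90,80,255),.009,60)
rects('top','i_top',(20,150,120),(32,255,255),.046,100)
im=load('i_wrist')[0]; print(im.shape)
I=im[40:260,180:400]; S=load('i_scene')[0][180:260,200:300]
save('i',np.hstack([cv2.resize(I,(400,400)),cv2.resize(S,(400,400),interpolation=cv2.INTER_CUBIC)]))
E
```

```text
time_s: 20.65
eef_pos: [0.4998, 0.1816, 0.2393]
ee_rot: [[-0.988, -0.153, 0.001], [-0.153, 0.988, 0.001], [-0.001, 0.001, -1.0]]
wrist_force: [1.0, 0.3, 0.1]
grip_width: 0.0482
gripper_force: 0.0
time_s: 21.15
eef_pos: [0.5571, -0.0514, 0.2673]
ee_rot: [[-0.989, -0.146, 0.0], [-0.146, 0.989, 0.0], [-0.0, 0.0, -1.0]]
wrist_force: [1.2, -0.5, -0.1]
grip_width: 0.0458
gripper_force: 0.0
time_s: 21.45
eef_pos: [0.5563, -0.0565, 0.2667]
ee_rot: [[-0.989, -0.147, -0.001], [-0.147, 0.989, 0.001], [0.001, 0.001, -1.0]]
wrist_force: [-0.2, -0.2, -0.6]
grip_width: 0.0459
gripper_force: 0.0
[ 0.55630506 -0.05653554  0.26671349]
wrist [231, 75, 107, 97, 5600] ctr [487.1 -56. ] size [ 99.6 110.5] ang 8.5 z 0.0081
wrist [436, 88, 124, 144, 9118] ctr [490.4 207.9] size [139.1 150.5] ang 0.3 z 0.0125
wrist [176, 264, 18, 57, 568] ctr [ 705.7 -148.1] size [79.1 20.5] ang 2.8 z 0.285
wrist [357, 264, 19, 57, 595] ctr [672.1  77.2] size [79.7 21.1] ang 15.5 z 0.2848
wrist [165, 307, 348, 36, 3129] ctr [723.2  48.6] size [ 52.2 445.4] ang 8.4 z 0.293
top [184, 83, 18, 95, 798] ctr [775.2 255.5] size [25
[... 246 characters left out ...]
211.   42.6] ang 89.2 z 0.014
top [0, 252, 12, 129, 1083] ctr [272.8 740.7] size [337.1  28.8] ang 1.9 z 0.0544
top [488, 397, 27, 23, 411] ctr [  34.6 -577.1] size [64.9 51.3] ang 32.4 z 0.0296
top [282, 170, 10, 28, 64] ctr [633.7   1.4] size [ 7.  76.1] ang 74.0 z 0.0092
scene [255, 159, 13, 13, 70] ctr [450.  123.2] size [19.6 48.8] ang 4.1 z 0.3681
scene [275, 204, 34, 29, 171] ctr [611.7   7.4] size [ 11.8 121.1] ang 74.5 z 0.0094
scene [250, 256, 47, 7, 196] ctr [ 626.1 -122.3] size [120.6  11.8] ang 23.1 z 0.0089
top [152, 240, 41, 6, 176] ctr [472.1 297.2] size [ 13. 104.] ang 0.6 z 0.0454
top [199, 241, 43, 5, 175] ctr [472.2 172.3] size [ 10.4 109.4] ang 0.6 z 0.0458
(420, 560, 3)
```

View pics/i.png

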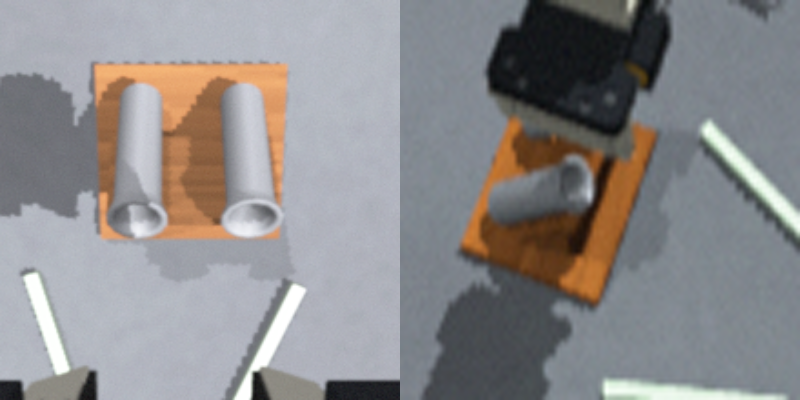

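The wrist crop shows both tube mouths clearly at full-frame pixels (255.4,159.4) and (317.5,158.3); in the scene view, tube 1's mouth is at about (243.8,216.6). Next I'll triangulate.

```bash
python3 - <<'E'
from h import *
w=load('i_wrist')[2]; t=load('a_top')[2]; s=load('i_scene')[2]
for nm,c,p in(('wrist y-',w,(255.4,159.4)),('wrist y+',w,(317.5,158.3)),('top y+',t,(297.6,228.6)),('top y-',t,(319,225.6)),('scene y-',s,(243.8,216.6)),('scene y+?',s,(243.8,216.6))):
    print(nm,px(c,.08)(p).round(4)[0],px(c,.07)(p).round(4)[0])
print('rack rects top z.009'); 
I,d,c=load('a_top'); m=cv2.inRange(cv2.cvtColor(I,cv2.COLOR_RGB2HSV),(3,60,60),(20,255,255)); m=cv2.morphologyEx(m,cv2.MORPH_CLOSE,np.ones((5,5)))
k,l,st,ce=cv2.connectedComponentsWithStats(m)
for i in range(1,k):
    if abs(ce[i][0]-308)<15 and st[i,4]>300:
        p=np.argwhere(l==i)[:,::-1]; print(cv2.minAreaRect((px(c,.008)(p)[:,:2]*1000).astype(np.float32)))
# wrist depth near mouth rims
P=cloud(*[load('i_wrist')[1],w]); 
for p in((255,159),(317,158)):
    q=P[p[1]-14:p[1]+15,p[0]-18:p[0]+19].reshape(-1,3); print('zmax',np.percentile(q[:,2],[90,97,99]).round(4))
# stick positions wrist
from h import *
a=np.radians(8.45); Rr=np.array([[np.cos(a),-np.sin(a)],[np.sin(a),np.cos(a)]])
for q in px(w,.08)([(255.4,159.4),(317.5,158.3)])[:,:2]: print('rack frame',(Rr.T@(q-[.487,-.0565])).round(4))
E
```

```text
wrist y- [ 0.5195 -0.0786  0.08  ] [ 0.5207 -0.079   0.07  ]
wrist y+ [ 0.5104 -0.0245  0.08  ] [ 0.5114 -0.023   0.07  ]
top y+ [ 0.5121 -0.0284  0.08  ] [ 0.5121 -0.0287  0.07  ]
top y- [ 0.5204 -0.0829  0.08  ] [ 0.5204 -0.0837  0.07  ]
scene y- [ 0.5198 -0.0803  0.08  ] [ 0.5163 -0.0761  0.07  ]
scene y+? [ 0.5198 -0.0803  0.08  ] [ 0.5163 -0.0761  0.07  ]
rack rects top z.009
((487.1378479003906, -58.248756408691406), (100.86289978027344, 111.12994384765625), 8.413811683654785)
zmax [0.0867 0.0893 0.09  ]
zmax [0.0865 0.0889 0.09  ]
rack frame [ 0.0289 -0.0266]
rack frame [0.0279 0.0282]
```

```bash
python3 -m handwheel '[{"fingers":0.5,"delta_pos":[0.03,0.015,-0.02],"angular":[0,0,-8]},{"fingers":0.5,"delta_pos":[0.06,0.03,-0.04],"angular":[0,0,-16]},{"fingers":0.5,"delta_pos":[0.098,0.05,-0.06],"angular":[0,0,-23.7]},{"fingers":0.5,"delta_pos":[0.098,0.0525,-0.1],"angular":[0,0,-23.7]},{"fingers":0.5,"delta_pos":[0.098,0.0525,-0.14],"angular":[0,0,-23.7]}]' 7
python3 -m handwheel '[{"fingers":0.5,"delta_pos":[0,0,-0.03],"angular":[0,0,0]},{"fingers":0.5,"delta_pos":[0,0,-0.045],"angular":[0,0,0]},{"fingers":0.5,"delta_pos":[0,0,-0.045],"angular":[0,0,0]},{"fingers":0.5,"delta_pos":[0,0,-0.045],"angular":[0,0,0]}]' 7
python3 - <<'E'
from h import *
print(observe()['eef_pos'])
rects('scene','j_scene',(30,8,150),(90,80,255),.009,30)
im=load('j_scene')[2]; S=load('j_scene')[0][160:280,220:340]
save('j',cv2.resize(S,(480,480),interpolation=cv2.INTER_CUBIC))
E
```

```text
time_s: 22.2
eef_pos: [0.6557, -0.0031, 0.1261]
ee_rot: [[-0.965, 0.261, 0.002], [0.261, 0.965, 0.0], [-0.002, 0.001, -1.0]]
wrist_force: [1.8, -0.2, -0.3]
grip_width: 0.0462
gripper_force: 0.0
time_s: 22.6
eef_pos: [0.6555, -0.0049, 0.0835]
ee_rot: [[-0.965, 0.263, 0.002], [0.263, 0.965, -0.0], [-0.002, 0.0, -1.0]]
wrist_force: [0.4, 0.1, 0.0]
grip_width: 0.0453
gripper_force: 0.0
[ 0.65549674 -0.00493217  0.08353963]
scene [275, 204, 10, 9, 44] ctr [568.5  19. ] size [10.5 32.1] ang 69.5 z 0.0094
scene [251, 257, 46, 6, 113] ctr [ 627.9 -123.2] size [117.9   9.5] ang 24.8 z 0.0094
```

View pics/j.png

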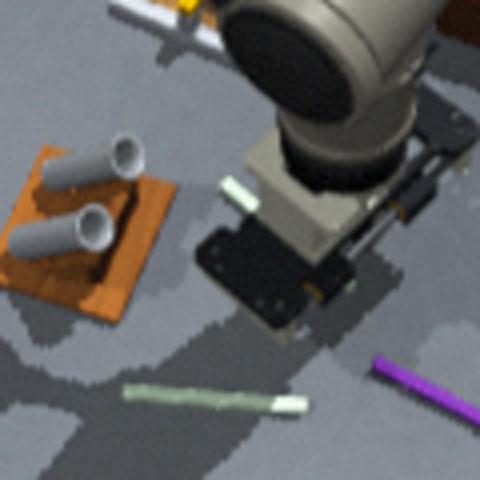

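The gripper straddles stick 0, with the near end of the stick at crop (240,193) and both tube mouths clear at (127,155) and (97,227). I'll lower, grip and lift.

```bash
python3 -m handwheel '[{"fingers":0.4,"delta_pos":[0,0,-0.01],"angular":[0,0,0]},{"fingers":0.4,"delta_pos":[0,0,-0.015],"angular":[0,0,0]},{"fingers":0.4,"delta_pos":[0,0,-0.015],"angular":[0,0,0]},{"fingers":0.05,"delta_pos":[0,0,-0.015],"angular":[0,0,0]},{"fingers":0.05,"delta_pos":[0,0,-0.015],"angular":[0,0,0]}]' 7
python3 -m handwheel '[{"fingers":0.05,"delta_pos":[0,0,0],"angular":[0,0,0]},{"fingers":0.05,"delta_pos":[0,0,0],"angular":[0,0,0]},{"fingers":0.05,"delta_pos":[0,0,0],"angular":[0,0,0]},{"fingers":0.05,"delta_pos":[0,0,0],"angular":[0,0,0]}]' 7
python3 - <<'E'
from h import *
s=load('j_scene')[2]; print(px(s,.08)([(251.75,198.75),(244.25,216.75)]).round(4).tolist())
E
```

```text
time_s: 23.15
eef_pos: [0.6549, -0.0051, 0.0674]
ee_rot: [[-0.965, 0.264, 0.0], [0.264, 0.965, 0.0], [-0.0, 0.0, -1.0]]
wrist_force: [-0.3, -0.2, -0.8]
grip_width: 0.0252
gripper_force: 0.0
time_s: 23.55
eef_pos: [0.6548, -0.0051, 0.0674]
ee_rot: [[-0.965, 0.263, 0.0], [0.263, 0.965, 0.0], [-0.0, 0.0, -1.0]]
wrist_force: [-0.0, 0.2, 1.1]
grip_width: 0.009
gripper_force: 7.0
[[0.511, -0.025, 0.08], [0.5211, -0.0801, 0.08]]
```

Stick 0 is gripped, and the scene view confirms the tube mouths at (0.511,-0.025) and (0.520,-0.080). Now I'll lift, yaw it to the rack and tilt it 45°.

```bash
python3 -m handwheel '[{"fingers":0.05,"delta_pos":[0,0,0.01],"angular":[0,0,0]},{"fingers":0.05,"delta_pos":[0,0,0.04],"angular":[0,0,5]},{"fingers":0.05,"delta_pos":[0,0,0.08],"angular":[0,0,12]},{"fingers":0.05,"delta_pos":[0,0,0.12],"angular":[0,0,18]},{"fingers":0.05,"delta_pos":[0,0,0.16],"angular":[0,0,23.7]}]' 7
python3 -m handwheel '[{"fingers":0.05,"delta_pos":[-0.017,-0.002,0],"angular":[1.25,-8.4,0]},{"fingers":0.05,"delta_pos":[-0.034,-0.004,0],"angular":[2.5,-16.8,0]},{"fingers":0.05,"delta_pos":[-0.051,-0.006,0],"angular":[3.75,-25.2,0]},{"fingers":0.05,"delta_pos":[-0.068,-0.008,0],"angular":[5,-33.6,0]},{"fingers":0.05,"delta_pos":[-0.084,-0.011,0],"angular":[6.2,-41.5,0]}]' 7
python3 -m handwheel '[{"fingers":0.05,"delta_pos":[0,0,0],"angular":[0.44,-2.97,0]},{"fingers":0.05,"delta_pos":[0,0,0],"angular":[0.44,-2.97,0]},{"fingers":0.05,"delta_pos":[0,0,0],"angular":[0.44,-2.97,0]}]' 7
python3 - <<'E'
from h import *
o=observe(); print(o['q'].round(1),o['eef_pos'].round(4),o['ee_rot'].round(3).tolist())
im,d,c=grab('scene'); np.savez('k_scene',im=im,d=d,T=c['T'],f=c['f'],cx=c['cx'],cy=c['cy'])
t,dt,ct=grab('top'); np.savez('k_top',im=t,d=dt,T=ct['T'],f=ct['f'],cx=ct['cx'],cy=ct['cy'])
R=o['ee_rot'];p=o['eef_pos']
for nm,k in(('scene',c),('top',ct)):
  for q in((.103,0,.0629),(-.017,0,.0629)):
    w=np.linalg.inv(k['T'])@np.append(p+R@np.array(q),1); print(nm,'pred end px',k['cx']+k['f']*w[0]/-w[2],k['cy']-k['f']*w[1]/-w[2])
save('k',np.hstack([cv2.resize(im[140:240,200:300],(400,400),interpolation=3),cv2.resize(t[170:270,260:360],(400,400),interpolation=3)]))
E
```

```text
time_s: 24.05
eef_pos: [0.6545, -0.005, 0.2294]
ee_rot: [[-0.989, -0.151, 0.0], [-0.151, 0.989, 0.0], [-0.0, -0.0, -1.0]]
wrist_force: [0.8, -1.1, -0.7]
grip_width: 0.0089
gripper_force: 7.0
time_s: 24.55
eef_pos: [0.5827, -0.0076, 0.228]
ee_rot: [[-0.801, -0.167, 0.575], [-0.124, 0.986, 0.114], [-0.586, 0.02, -0.81]]
wrist_force: [0.4, 0.7, -0.0]
grip_width: 0.0087
gripper_force: 7.0
time_s: 24.85
eef_pos: [0.5851, -0.0075, 0.2281]
ee_rot: [[-0.771, -0.169, 0.613], [-0.12, 0.985, 0.121], [-0.625, 0.02, -0.78]]
wrist_force: [0.5, -0.5, 0.3]
grip_width: 0.0088
gripper_force: 7.0
[ -15.2   18.6  110.9   48.5   21.8 -155.8] [ 0.5851 -0.0075  0.2281] [[-0.771, -0.169, 0.613], [-0.12, 0.985, 0.121], [-0.625, 0.02, -0.78]]
scene pred end px 264.593747719504 193.3416394338865
scene pred end px 300.363958540348 188.08761256260968
top pred end px 291.7970824417206 215.6355993603616
top pred end px 286.97926414826355 175.5342913172269
```

View pics/k.png

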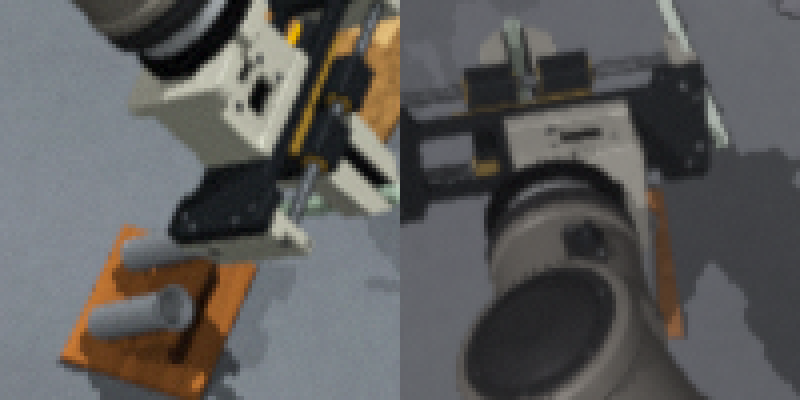

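The arm couldn't complete the tilt: joint 5 is near its lower limit, and the tool is about 6° short and 14 mm off. Rolling the tool about 20° around the stick's own axis keeps the stick aligned and relieves the wrist. I'll compute that pose.

```bash
cat >> h.py <<'E'
from scipy.spatial.transform import Rotation as Ro
YAW=np.radians(8.45)
def target(M,s,phi,a=.103,d=.0629):
    # s: distance of the stick's low end outside the mouth along the tube axis
    u=np.array([np.cos(YAW)*.7071,np.sin(YAW)*.7071,.7071]); y=np.array([-np.sin(YAW),np.cos(YAW),0]); z=np.cross(-u,y)
    f=np.radians(phi); zz=np.cos(f)*z+np.sin(f)*y; x=-u; yy=np.cross(zz,x); R=np.c_[x,yy,zz]
    return R, np.array(M)+(s+a)*u-d*zz
def need(M,s,phi,**k):
    R,p=target(M,s,phi,**k); o=observe(); 
    print('rotvec',np.degrees(Ro.from_matrix(R@o['ee_rot'].T).as_rotvec()).round(2),'dpos',(p-o['eef_pos']).round(4),'goal',p.round(4),'q',o['q'].round(0),'F',o['wrist_force'].round(1))
M0=(.511,-.025,.080); M1=(.5195,-.0803,.080)
E
python3 -c "
from h import *
need(M0,.06,20); need(M0,.06,30)"
```

```text
rotvec [14.63 -4.08 11.96] dpos [ 0.0013 -0.0281  0.009 ] goal [ 0.5868 -0.0355  0.2371] q [ -15.   19.  111.   49.   22. -156.] F [ 0.5 -0.2 -0.8]
rotvec [21.98 -2.88 18.64] dpos [ 0.006  -0.0374  0.0057] goal [ 0.5915 -0.0448  0.2338] q [ -15.   19.  111.   49.   22. -156.] F [ 0.5 -0.2 -0.8]
```

```bash
python3 -m handwheel '[{"fingers":0.05,"delta_pos":[0,-0.01,0.003],"angular":[4.9,-1.36,4]},{"fingers":0.05,"delta_pos":[0.001,-0.019,0.006],"angular":[9.8,-2.72,8]},{"fingers":0.05,"delta_pos":[0.001,-0.028,0.009],"angular":[14.6,-4.1,12]},{"fingers":0.05,"delta_pos":[0.001,-0.028,0.009],"angular":[14.6,-4.1,12]},{"fingers":0.05,"delta_pos":[0.001,-0.028,0.009],"angular":[14.6,-4.1,12]}]' 7
python3 -c "
from h import *
need(M0,.06,20); need(M0,.06,0)"
```

```text
time_s: 25.45
eef_pos: [0.5924, -0.0341, 0.2473]
ee_rot: [[-0.715, -0.368, 0.595], [-0.104, 0.897, 0.43], [-0.691, 0.245, -0.68]]
wrist_force: [-0.1, 0.6, -0.7]
grip_width: 0.0088
gripper_force: 7.0
rotvec [ 0.31 -1.22  0.26] dpos [-0.0056 -0.0014 -0.0102] goal [ 0.5868 -0.0355  0.2371] q [ -27.   22.  106.   64.   47. -178.] F [-0.1  0.6 -0.7]
rotvec [-13.84  -3.29 -13.73] dpos [-0.0114  0.0195 -0.0075] goal [ 0.581  -0.0146  0.2397] q [ -27.   22.  106.   64.   47. -178.] F [-0.1  0.6 -0.7]
```

Joint 6 is now at its −178° limit. The stick has to be held with the tool turned half round, so I'll lay it back down where it was and re-grip.

```bash
python3 -c "
from h import *
o=observe(); a=np.radians(74.75); y=np.array([np.cos(a),np.sin(a),0]); z=np.array([0,0,-1.]); R=np.c_[np.cross(y,z),y,z]
print(np.degrees(Ro.from_matrix(R@o['ee_rot'].T).as_rotvec()).round(2),(np.array([.6548,-.005,.0674])-o['eef_pos']).round(4))"
```

```text
[-16.38  44.87 -29.76] [ 0.0624  0.0291 -0.1799]
```

```bash
python3 -m handwheel '[{"fingers":0.05,"delta_pos":[0.01,0.004,0],"angular":[-2.46,6.73,-4.46]},{"fingers":0.05,"delta_pos":[0.02,0.008,0],"angular":[-4.9,13.5,-8.9]},{"fingers":0.05,"delta_pos":[0.03,0.012,0],"angular":[-7.4,20.2,-13.4]},{"fingers":0.05,"delta_pos":[0.04,0.016,0],"angular":[-9.8,26.9,-17.9]},{"fingers":0.05,"delta_pos":[0.05,0.02,0],"angular":[-12.3,33.7,-22.3]}]' 7
python3 -m handwheel '[{"fingers":0.05,"delta_pos":[0.006,0.004,0],"angular":[-2,5.6,-3.7]},{"fingers":0.05,"delta_pos":[0.012,0.009,0],"angular":[-4.1,11.2,-7.4]},{"fingers":0.05,"delta_pos":[0.012,0.009,0],"angular":[-4.1,11.2,-7.4]},{"fingers":0.05,"delta_pos":[0.012,0.009,0],"angular":[-4.1,11.2,-7.4]}]' 7
python3 -c "
from h import *
o=observe(); a=np.radians(74.75); y=np.array([np.cos(a),np.sin(a),0]); z=np.array([0,0,-1.]); R=np.c_[np.cross(y,z),y,z]
print(o['q'].round(1),np.degrees(Ro.from_matrix(R@o['ee_rot'].T).as_rotvec()).round(2),(np.array([.6548,-.005,.0674])-o['eef_pos']).round(4))"
```

```text
time_s: 25.95
eef_pos: [0.6385, -0.0123, 0.2475]
ee_rot: [[-0.941, -0.026, 0.336], [0.04, 0.981, 0.189], [-0.335, 0.192, -0.923]]
wrist_force: [0.6, 0.4, -0.9]
grip_width: 0.0087
gripper_force: 7.0
time_s: 26.35
eef_pos: [0.6505, -0.0033, 0.2467]
ee_rot: [[-0.977, 0.125, 0.17], [0.142, 0.985, 0.094], [-0.156, 0.116, -0.981]]
wrist_force: [0.2, 0.3, -0.9]
grip_width: 0.0085
gripper_force: 7.0
[ -9.8  30.6  77.8   7.8  63.  -95. ] [-4.74 10.17 -7.47] [ 0.0043 -0.0017 -0.1793]
```

```bash
python3 -m handwheel '[{"fingers":0.05,"delta_pos":[0.002,-0.001,0],"angular":[-2.4,5,-3.7]},{"fingers":0.05,"delta_pos":[0.004,-0.002,0],"angular":[-4.7,10.1,-7.4]},{"fingers":0.05,"delta_pos":[0.004,-0.002,-0.04],"angular":[-4.7,10.1,-7.4]},{"fingers":0.05,"delta_pos":[0.004,-0.002,-0.08],"angular":[-4.7,10.1,-7.4]},{"fingers":0.05,"delta_pos":[0.004,-0.002,-0.12],"angular":[-4.7,10.1,-7.4]}]' 7
python3 -m handwheel '[{"fingers":0.05,"delta_pos":[0,0,-0.03],"angular":[0,0,0]},{"fingers":0.05,"delta_pos":[0,0,-0.04],"angular":[0,0,0]},{"fingers":0.05,"delta_pos":[0,0,-0.04],"angular":[0,0,0]}]' 7
python3 -c "
from h import *
o=observe(); a=np.radians(74.75); y=np.array([np.cos(a),np.sin(a),0]); z=np.array([0,0,-1.]); R=np.c_[np.cross(y,z),y,z]
print(o['q'].round(1),np.degrees(Ro.from_matrix(R@o['ee_rot'].T).as_rotvec()).round(2),(np.array([.6548,-.005,.0674])-o['eef_pos']).round(4))"
```

```text
time_s: 26.85
eef_pos: [0.6538, -0.0071, 0.1261]
ee_rot: [[-0.964, 0.265, 0.002], [0.265, 0.964, 0.001], [-0.001, 0.001, -1.0]]
wrist_force: [0.3, 0.3, -1.1]
grip_width: 0.0091
gripper_force: 7.0
time_s: 27.15
eef_pos: [0.6535, -0.0072, 0.0862]
ee_rot: [[-0.964, 0.266, -0.002], [0.266, 0.964, 0.001], [0.003, 0.0, -1.0]]
wrist_force: [0.9, -0.5, 0.2]
grip_width: 0.0094
gripper_force: 7.0
[ -7.4  44.6  78.1   0.   57.4 -81.9] [-0.04 -0.14  0.17] [ 0.0013  0.0022 -0.0188]
```

```bash
python3 -m handwheel '[{"fingers":0.05,"delta_pos":[0,0,-0.01],"angular":[0,0,0]},{"fingers":0.05,"delta_pos":[0,0,-0.015],"angular":[0,0,0]},{"fingers":0.05,"delta_pos":[0,0,-0.0175],"angular":[0,0,0]},{"fingers":0.05,"delta_pos":[0,0,-0.0185],"angular":[0,0,0]},{"fingers":0.05,"delta_pos":[0,0,-0.0185],"angular":[0,0,0]}]' 7
python3 -m handwheel '[{"fingers":0.4,"delta_pos":[0,0,0],"angular":[0,0,0]},{"fingers":0.4,"delta_pos":[0,0,0],"angular":[0,0,0]},{"fingers":0.4,"delta_pos":[0,0,0.04],"angular":[0,0,0]},{"fingers":0.4,"delta_pos":[0,0,0.08],"angular":[0,0,0]},{"fingers":0.4,"delta_pos":[0,0,0.11],"angular":[0,0,0]}]' 7
python3 -m handwheel '[{"fingers":0.5,"delta_pos":[0,0,0],"angular":[0,0,-8.5]},{"fingers":0.5,"delta_pos":[0,0,0],"angular":[0,0,-17]},{"fingers":0.5,"delta_pos":[0,0,0],"angular":[0,0,-25.5]},{"fingers":0.5,"delta_pos":[0,0,0],"angular":[0,0,-34]},{"fingers":0.5,"delta_pos":[0,0,0],"angular":[0,0,-42.5]}]' 7
python3 -m handwheel '[{"fingers":0.5,"delta_pos":[0,0,0],"angular":[0,0,-8.5]},{"fingers":0.5,"delta_pos":[0,0,0],"angular":[0,0,-17]},{"fingers":0.5,"delta_pos":[0,0,0],"angular":[0,0,-25.5]},{"fingers":0.5,"delta_pos":[0,0,0],"angular":[0,0,-34]},{"fingers":0.5,"delta_pos":[0,0,0],"angular":[0,0,-42.5]}]' 7
python3 -m handwheel '[{"fingers":0.5,"delta_pos":[0,0,0],"angular":[0,0,-8.5]},{"fingers":0.5,"delta_pos":[0,0,0],"angular":[0,0,-17]},{"fingers":0.5,"delta_pos":[0,0,0],"angular":[0,0,-25.5]},{"fingers":0.5,"delta_pos":[0,0,0],"angular":[0,0,-34]},{"fingers":0.5,"delta_pos":[0,0,0],"angular":[0,0,-42.5]}]' 7
python3 -m handwheel '[{"fingers":0.5,"delta_pos":[0,0,0],"angular":[0,0,-8.5]},{"fingers":0.5,"delta_pos":[0,0,0],"angular":[0,0,-17]},{"fingers":0.5,"delta_pos":[0,0,0],"angular":[0,0,-25.5]},{"fingers":0.5,"delta_pos":[0,0,0],"angular":[0,0,-34]},{"fingers":0.5,"delta_pos":[0,0,0],"angular":[0,0,-42.5]}]' 7
python3 -m handwheel '[{"fingers":0.5,"delta_pos":[0,0,0],"angular":[0,0,-8.5]},{"fingers":0.5,"delta_pos":[0,0,0],"angular":[0,0,-10]},{"fingers":0.5,"delta_pos":[0,0,0],"angular":[0,0,-10]}]' 7
python3 - <<'E'
from h import *
o=observe(); print(o['q'].round(1),o['eef_pos'])
rects('scene','l_scene',(30,8,150),(90,80,255),.009,30)
rects('wrist','l_wrist',(30,5,170),(95,80,255),.009,60)
E
```

```text
time_s: 27.65
eef_pos: [0.6548, -0.007, 0.0691]
ee_rot: [[-0.964, 0.266, 0.0], [0.266, 0.964, -0.0], [-0.0, -0.0, -1.0]]
wrist_force: [0.5, -0.3, -0.1]
grip_width: 0.0087
gripper_force: 7.0
time_s: 28.15
eef_pos: [0.6552, -0.0071, 0.1815]
ee_rot: [[-0.964, 0.266, 0.002], [0.266, 0.964, -0.001], [-0.002, 0.0, -1.0]]
wrist_force: [1.1, -0.1, -0.1]
grip_width: 0.0367
gripper_force: 0.0
time_s: 28.65
eef_pos: [0.6547, -0.007, 0.1791]
ee_rot: [[-0.525, 0.851, -0.0], [0.851, 0.525, 0.0], [0.0, -0.0, -1.0]]
wrist_force: [0.0, -0.1, 0.8]
grip_width: 0.0462
gripper_force: 0.0
time_s: 29.15
eef_pos: [0.6547, -0.007, 0.179]
ee_rot: [[0.187, 0.982, -0.0], [0.982, -0.187, 0.0], [0.0, -0.0, -1.0]]
wrist_force: [-1.1, -0.7, -0.1]
grip_width: 0.0461
gripper_force: 0.0
time_s: 29.65
eef_pos: [0.6547, -0.007, 0.179]
ee_rot: [[0.802, 0.598, 0.0], [0.598, -0.802, 0.0], [0.0, -0.0, -1.0]]
wrist_force: [0.2, -0.2, -0.4]
grip_width: 0.0456
gripper_force: 0.0
time_s: 30.15
eef_pos: [0.6547, -0.007, 0.179]
ee_rot: [[0.995, -0.101, 0.001], [-0.101, -0.995, 0.0], [0.001, -0.0, -1.0]]
wrist_force: [-1.1, 0.7, 0.7]
grip_width: 0.0459
gripper_force: 0.0
time_s: 30.45
eef_pos: [0.6547, -0.0071, 0.179]
ee_rot: [[0.965, -0.264, 0.0], [-0.264, -0.965, 0.0], [0.0, -0.0, -1.0]]
wrist_force: [-0.3, 0.7, 0.8]
grip_width: 0.0461
gripper_force: 0.0
[-7.3 38.7 73.5  0.  67.8 98. ] [ 0.65468803 -0.00706807  0.17897224]
scene [324, 163, 10, 16, 78] ctr [636.5 194.9] size [21.6 54. ] ang 12.9 z 0.28
scene [294, 221, 14, 13, 70] ctr [646.1  -5. ] size [11.7 48.3] ang 73.7 z 0.0096
scene [250, 255, 47, 8, 127] ctr [ 625.9 -122.4] size [121.  11.] ang 22.6 z 0.0097
wrist [367, 145, 82, 104, 1085] ctr [ 631.2 -118.8] size [117.1  11.2] ang 23.0 z 0.0086
wrist [270, 189, 12, 89, 253] ctr [6.321e+02 1.000e-01] size [ 9.9 82.8] ang 74.5 z 0.0002
```

```bash
cat >> h.py <<'E'
def target2(M,s,phi,a=.103,d=.0629,u=None):
    u=np.array([np.cos(YAW)*.7071,np.sin(YAW)*.7071,.7071]); y=np.array([-np.sin(YAW),np.cos(YAW),0]); z=np.cross(-u,y)
    f=np.radians(phi); zz=np.cos(f)*z+np.sin(f)*y; R=np.c_[u,np.cross(zz,u),zz]
    return R, np.array(M)+(s+a)*u-d*zz
def need2(M,s,phi,**k):
    R,p=target2(M,s,phi,**k); o=observe()
    print('rotvec',np.degrees(Ro.from_matrix(R@o['ee_rot'].T).as_rotvec()).round(2),'dpos',(p-o['eef_pos']).round(4),'goal',p.round(4),'q',o['q'].round(0),'F',o['wrist_force'].round(1))
E
python3 -m handwheel '[{"fingers":0.4,"delta_pos":[0,0,-0.04],"angular":[0,0,0]},{"fingers":0.4,"delta_pos":[0,0,-0.08],"angular":[0,0,0]},{"fingers":0.4,"delta_pos":[0,0,-0.105],"angular":[0,0,0]},{"fingers":0.4,"delta_pos":[0,0,-0.1115],"angular":[0,0,0]},{"fingers":0.4,"delta_pos":[0,0,-0.1115],"angular":[0,0,0]}]' 7
python3 -m handwheel '[{"fingers":0.05,"delta_pos":[0,0,0],"angular":[0,0,0]},{"fingers":0.05,"delta_pos":[0,0,0],"angular":[0,0,0]},{"fingers":0.05,"delta_pos":[0,0,0],"angular":[0,0,0]},{"fingers":0.05,"delta_pos":[0,0,0],"angular":[0,0,0]},{"fingers":0.05,"delta_pos":[0,0,0],"angular":[0,0,0]}]' 7
python3 -m handwheel '[{"fingers":0.05,"delta_pos":[0,0,0.01],"angular":[0,0,0]},{"fingers":0.05,"delta_pos":[0,0,0.04],"angular":[0,0,5]},{"fingers":0.05,"delta_pos":[0,0,0.08],"angular":[0,0,12]},{"fingers":0.05,"delta_pos":[0,0,0.12],"angular":[0,0,18]},{"fingers":0.05,"delta_pos":[0,0,0.165],"angular":[0,0,23.7]}]' 7
python3 -c "
from h import *
need2(M0,.06,20); need2(M0,.06,25)"
```

```text
time_s: 31.05
eef_pos: [0.6542, -0.007, 0.0672]
ee_rot: [[0.964, -0.265, -0.002], [-0.265, -0.964, 0.0], [-0.002, -0.0, -1.0]]
wrist_force: [-0.6, -0.1, 0.4]
grip_width: 0.0365
gripper_force: 0.0
time_s: 31.55
eef_pos: [0.6549, -0.0071, 0.0676]
ee_rot: [[0.964, -0.266, 0.001], [-0.266, -0.964, 0.0], [0.001, -0.0, -1.0]]
wrist_force: [0.6, 0.6, 1.3]
grip_width: 0.0086
gripper_force: 7.0
time_s: 32.05
eef_pos: [0.6541, -0.007, 0.234]
ee_rot: [[0.989, 0.148, -0.001], [0.148, -0.989, 0.0], [-0.001, -0.001, -1.0]]
wrist_force: [1.6, 0.4, -0.6]
grip_width: 0.0083
gripper_force: 7.0
rotvec [ 25.29 -41.3    7.79] dpos [-0.0673 -0.0285  0.0031] goal [ 0.5868 -0.0355  0.2371] q [-7. 36. 70.  0. 75. 74.] F [ 1.6  0.4 -0.6]
rotvec [ 29.94 -40.34   9.75] dpos [-0.0651 -0.0333  0.0016] goal [ 0.589  -0.0403  0.2356] q [-7. 36. 70.  0. 75. 74.] F [ 1.6  0.4 -0.6]
```

```bash
python3 -m handwheel '[{"fingers":0.05,"delta_pos":[-0.013,-0.005,0.003],"angular":[4.35,-7.1,1.34]},{"fingers":0.05,"delta_pos":[-0.026,-0.01,0.003],"angular":[8.7,-14.2,2.68]},{"fingers":0.05,"delta_pos":[-0.04,-0.017,0.003],"angular":[13.05,-21.3,4.02]},{"fingers":0.05,"delta_pos":[-0.054,-0.023,0.003],"angular":[17.4,-28.4,5.36]},{"fingers":0.05,"delta_pos":[-0.067,-0.0285,0.003],"angular":[21.75,-35.5,6.7]}]' 7
python3 -m handwheel '[{"fingers":0.05,"delta_pos":[0,0,0],"angular":[3.5,-5.8,1.1]},{"fingers":0.05,"delta_pos":[0,0,0],"angular":[3.5,-5.8,1.1]},{"fingers":0.05,"delta_pos":[0,0,0],"angular":[3.5,-5.8,1.1]},{"fingers":0.05,"delta_pos":[0,0,0],"angular":[3.5,-5.8,1.1]}]' 7
python3 -c "
from h import *
need2(M0,.06,20)"
```

```text
time_s: 32.55
eef_pos: [0.592, -0.032, 0.236]
ee_rot: [[0.813, 0.313, 0.491], [0.145, -0.925, 0.35], [0.564, -0.214, -0.798]]
wrist_force: [-0.1, 0.7, -0.8]
grip_width: 0.0092
gripper_force: 7.0
time_s: 32.95
eef_pos: [0.5933, -0.0315, 0.2352]
ee_rot: [[0.753, 0.353, 0.556], [0.125, -0.905, 0.406], [0.646, -0.236, -0.726]]
wrist_force: [0.3, 0.7, 0.3]
grip_width: 0.0089
gripper_force: 7.0
rotvec [ 2.16 -4.45  0.39] dpos [-0.0065 -0.004   0.0018] goal [ 0.5868 -0.0355  0.2371] q [-26.  23. 105.  59.  45.   7.] F [0.3 0.7 0.3]
```

```bash
python3 -m handwheel '[{"fingers":0.05,"delta_pos":[-0.0065,-0.004,0.002],"angular":[2.16,-4.45,0.4]},{"fingers":0.05,"delta_pos":[-0.0065,-0.004,0.002],"angular":[2.16,-4.45,0.4]},{"fingers":0.05,"delta_pos":[-0.0065,-0.004,0.002],"angular":[2.16,-4.45,0.4]},{"fingers":0.05,"delta_pos":[-0.0065,-0.004,0.002],"angular":[2.16,-4.45,0.4]}]' 7
python3 -c "
from h import *
need2(M0,.06,20);need2(M0,.015,20)"
```

```text
time_s: 33.35
eef_pos: [0.5868, -0.0353, 0.2369]
ee_rot: [[0.7, 0.377, 0.607], [0.104, -0.894, 0.436], [0.707, -0.242, -0.665]]
wrist_force: [0.7, -0.3, -0.5]
grip_width: 0.0086
gripper_force: 7.0
rotvec [-0.03 -0.03 -0.01] dpos [ 0.     -0.0001  0.0001] goal [ 0.5868 -0.0355  0.2371] q [-28.  23. 108.  67.  47.  -3.] F [ 0.7 -0.3 -0.5]
rotvec [-0.03 -0.03 -0.01] dpos [-0.0314 -0.0048 -0.0317] goal [ 0.5554 -0.0402  0.2052] q [-28.  23. 108.  67.  47.  -3.] F [ 0.7 -0.3 -0.5]
```

```bash
python3 -m handwheel '[{"fingers":0.05,"delta_pos":[-0.012,-0.002,-0.012],"angular":[0,0,0]},{"fingers":0.05,"delta_pos":[-0.0315,-0.005,-0.0318],"angular":[0,0,0]},{"fingers":0.05,"delta_pos":[-0.0315,-0.005,-0.0318],"angular":[0,0,0]},{"fingers":0.05,"delta_pos":[-0.0315,-0.005,-0.0318],"angular":[0,0,0]}]' 7
cat > chk.py <<'E'
from h import *
o=observe(); R=o['ee_rot']; p=o['eef_pos']
for n in('scene','top'):
    im,d,c=grab(n); np.savez('m_'+n,im=im,d=d,T=c['T'],f=c['f'],cx=c['cx'],cy=c['cy']); save('m_'+n,im)
    def pr(q):
        w=np.linalg.inv(c['T'])@np.append(q,1); return np.array([c['cx']-c['f']*w[0]/w[2],c['cy']+c['f']*w[1]/w[2]]).round(1)
    L=p+R@[-.103,0,.0629]; G=p+R@[-.02,0,.0629]
    print(n,'pred L',pr(L),'pred near finger',pr(G),'mouths',pr(M0),pr(M1))
    m=cv2.inRange(cv2.cvtColor(im,cv2.COLOR_RGB2HSV),(30,8,120),(90,90,255)); k,l,st,ce=cv2.connectedComponentsWithStats(m)
    for i in range(1,k):
        if st[i,4]>=12: print('  green',st[i].tolist(),ce[i].round(1))
need2(M0,.015,20)
E
python3 chk.py
```

```text
time_s: 33.75
eef_pos: [0.5554, -0.0407, 0.2052]
ee_rot: [[0.699, 0.377, 0.607], [0.102, -0.894, 0.437], [0.707, -0.243, -0.664]]
wrist_force: [0.9, -0.2, -0.1]
grip_width: 0.0088
gripper_force: 7.0
scene pred L [255.2 198. ] pred near finger [275.9 192.8] mouths [251.8 198.7] [243.7 216.6]
  green [263, 140, 10, 9, 30] [266.4 144.1]
  green [225, 147, 30, 38, 581] [242.3 165.1]
  green [266, 176, 21, 23, 227] [275.9 187.6]
  green [255, 213, 12, 7, 50] [259.8 215.7]
  green [250, 256, 47, 8, 209] [273.5 259. ]
top pred L [296.  224.9] pred near finger [293.6 200.8] mouths [296.3 229. ] [318.  225.9]
  green [323, 165, 13, 28, 94] [329.1 178.4]
  green [292, 188, 4, 4, 12] [293.4 189.7]
rotvec [-0.03  0.13  0.  ] dpos [-0.0005  0.0006 -0.0006] goal [ 0.5554 -0.0402  0.2052] q [-31.  24. 114.  72.  46. -13.] F [ 0.1  0.5 -0.3]
```

Numbers alone are ambiguous here because the gripper hides the stick, so I'll spend one picture.

```bash
python3 - <<'E'
from h import *
s=load('m_scene')[0][150:250,205:305]; t=load('m_top')[0][160:260,255:355]
save('m',np.hstack([cv2.resize(s,(400,400),interpolation=3),cv2.resize(t,(400,400),interpolation=3)]))
E
```

```text
(no output)
```

View pics/m.png

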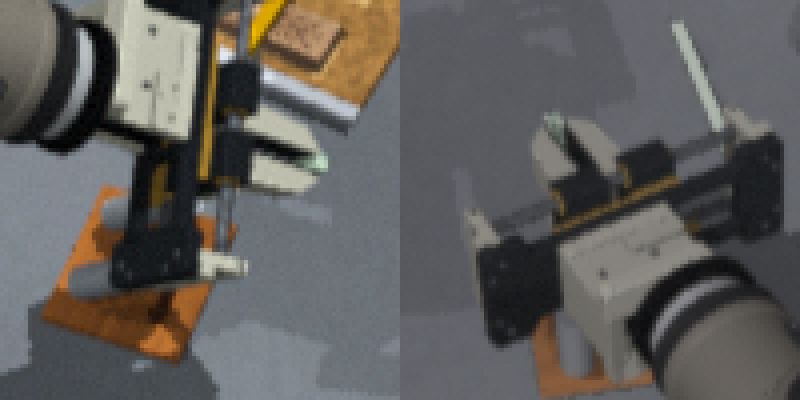

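The stick's upper end is at scene (284.5,190.7) against a predicted (285.1,190.5), and at top (293.5,189.5) against (292.5,190.1), so it's aligned. I'll insert along the tube and watch the force.

```bash
python3 -m handwheel '[{"fingers":0.05,"delta_pos":[-0.005,-0.0007,-0.005],"angular":[0,0,0]},{"fingers":0.05,"delta_pos":[-0.0105,-0.0016,-0.0106],"angular":[0,0,0]},{"fingers":0.05,"delta_pos":[-0.014,-0.0021,-0.0141],"angular":[0,0,0]},{"fingers":0.05,"delta_pos":[-0.0175,-0.0026,-0.0177],"angular":[0,0,0]},{"fingers":0.05,"delta_pos":[-0.0175,-0.0026,-0.0177],"angular":[0,0,0]}]' 7
python3 -c "
from h import *
need2(M0,-.010,20)"
```

```text
time_s: 34.35
eef_pos: [0.5369, -0.0432, 0.1867]
ee_rot: [[0.7, 0.377, 0.607], [0.102, -0.894, 0.437], [0.707, -0.244, -0.664]]
wrist_force: [0.2, -0.6, -0.2]
grip_width: 0.0087
gripper_force: 7.0
rotvec [-0.11 -0.01  0.03] dpos [0.001  0.0005 0.0009] goal [ 0.5379 -0.0428  0.1876] q [-32.  25. 118.  75.  46. -19.] F [ 0.2 -0.6 -0.2]
```

```bash
python3 -m handwheel '[{"fingers":0.05,"delta_pos":[-0.0035,-0.0003,-0.0035],"angular":[0,0,0]},{"fingers":0.05,"delta_pos":[-0.007,-0.0007,-0.007],"angular":[0,0,0]},{"fingers":0.05,"delta_pos":[-0.007,-0.0007,-0.007],"angular":[0,0,0]}]' 7
python3 -m handwheel '[{"fingers":0.05,"delta_pos":[-0.0035,-0.0005,-0.0035],"angular":[0,0,0]},{"fingers":0.05,"delta_pos":[-0.007,-0.001,-0.0071],"angular":[0,0,0]},{"fingers":0.05,"delta_pos":[-0.0105,-0.0016,-0.0106],"angular":[0,0,0]},{"fingers":0.05,"delta_pos":[-0.0105,-0.0016,-0.0106],"angular":[0,0,0]}]' 7
python3 -c "
from h import *
need2(M0,-.035,20)"
```

```text
time_s: 34.65
eef_pos: [0.5297, -0.0438, 0.1796]
ee_rot: [[0.7, 0.377, 0.607], [0.102, -0.894, 0.437], [0.707, -0.244, -0.664]]
wrist_force: [-0.3, -0.1, -0.9]
grip_width: 0.0089
gripper_force: 7.0
time_s: 35.05
eef_pos: [0.5191, -0.0455, 0.1689]
ee_rot: [[0.7, 0.377, 0.607], [0.102, -0.894, 0.437], [0.707, -0.244, -0.664]]
wrist_force: [0.3, -0.4, -0.3]
grip_width: 0.0088
gripper_force: 7.0
rotvec [-0.12 -0.03  0.04] dpos [0.0012 0.0001 0.001 ] goal [ 0.5204 -0.0454  0.1699] q [-34.  26. 121.  78.  46. -25.] F [ 0.3 -0.4 -0.3]
```

```bash
python3 -m handwheel '[{"fingers":0.05,"delta_pos":[-0.006,-0.0009,-0.0061],"angular":[0,0,0]},{"fingers":0.05,"delta_pos":[-0.012,-0.0018,-0.0121],"angular":[0,0,0]},{"fingers":0.05,"delta_pos":[-0.018,-0.0027,-0.0182],"angular":[0,0,0]},{"fingers":0.05,"delta_pos":[-0.0235,-0.0035,-0.0238],"angular":[0,0,0]},{"fingers":0.05,"delta_pos":[-0.0235,-0.0035,-0.0238],"angular":[0,0,0]}]' 7
python3 -c "
from h import *
need2(M0,-.08,20)"
```

```text
time_s: 35.55
eef_pos: [0.4957, -0.049, 0.1451]
ee_rot: [[0.7, 0.376, 0.607], [0.102, -0.894, 0.437], [0.707, -0.244, -0.664]]
wrist_force: [0.8, 0.3, -0.9]
grip_width: 0.0091
gripper_force: 7.0
rotvec [-0.13 -0.04  0.05] dpos [-0.0068 -0.001  -0.0071] goal [ 0.4889 -0.05    0.1381] q [-37.  28. 125.  82.  46. -33.] F [ 0.8  0.3 -0.9]
```

Within 10 mm of the bottom. I'll go down slowly.

```bash
python3 -m handwheel '[{"fingers":0.05,"delta_pos":[-0.002,-0.0003,-0.002],"angular":[0,0,0]},{"fingers":0.05,"delta_pos":[-0.004,-0.0006,-0.004],"angular":[0,0,0]},{"fingers":0.05,"delta_pos":[-0.0055,-0.0008,-0.0055],"angular":[0,0,0]},{"fingers":0.05,"delta_pos":[-0.0055,-0.0008,-0.0055],"angular":[0,0,0]}]' 7
python3 -m handwheel '[{"fingers":0.05,"delta_pos":[-0.0005,-0.0001,-0.0005],"angular":[0,0,0]},{"fingers":0.05,"delta_pos":[-0.001,-0.0001,-0.001],"angular":[0,0,0]},{"fingers":0.05,"delta_pos":[-0.001,-0.0001,-0.001],"angular":[0,0,0]}]' 7
python3 -c "
from h import *
need2(M0,-.08,20)"
```

```text
time_s: 35.95
eef_pos: [0.4906, -0.0498, 0.1401]
ee_rot: [[0.699, 0.377, 0.607], [0.103, -0.894, 0.437], [0.708, -0.243, -0.664]]
wrist_force: [0.8, -0.1, 0.0]
grip_width: 0.0087
gripper_force: 7.0
time_s: 36.25
eef_pos: [0.4897, -0.0499, 0.1392]
ee_rot: [[0.699, 0.377, 0.608], [0.103, -0.894, 0.437], [0.708, -0.243, -0.663]]
wrist_force: [-0.1, -0.3, -0.3]
grip_width: 0.0089
gripper_force: 7.0
rotvec [-0.08  0.03  0.01] dpos [-0.0008 -0.0001 -0.0011] goal [ 0.4889 -0.05    0.1381] q [-37.  28. 126.  83.  46. -36.] F [-0.1 -0.3 -0.3]
```

```bash
for i in 1; do python3 -m handwheel '[{"fingers":0.05,"delta_pos":[-0.0005,-0.0001,-0.0005],"angular":[0,0,0]},{"fingers":0.05,"delta_pos":[-0.001,-0.0001,-0.001],"angular":[0,0,0]},{"fingers":0.05,"delta_pos":[-0.001,-0.0001,-0.001],"angular":[0,0,0]}]' 7
python3 -m handwheel '[{"fingers":0.05,"delta_pos":[-0.0005,-0.0001,-0.0005],"angular":[0,0,0]},{"fingers":0.05,"delta_pos":[-0.0005,-0.0001,-0.0005],"angular":[0,0,0]}]' 7; done
```

```text
time_s: 36.55
eef_pos: [0.4895, -0.0502, 0.1389]
ee_rot: [[0.697, 0.377, 0.609], [0.102, -0.894, 0.437], [0.709, -0.242, -0.662]]
wrist_force: [4.6, 0.5, 4.2]
grip_width: 0.0092
gripper_force: 7.0
time_s: 36.75
eef_pos: [0.4894, -0.0505, 0.1388]
ee_rot: [[0.697, 0.378, 0.61], [0.102, -0.894, 0.437], [0.71, -0.242, -0.661]]
wrist_force: [6.0, 1.3, 6.7]
grip_width: 0.0086
gripper_force: 7.0
```

Axial force is about 9 N at the predicted depth, so the stick is home. I'll ease off, open and back out along the tool axis.

```bash
python3 -m handwheel '[{"fingers":0.05,"delta_pos":[0.0008,0.0001,0.0008],"angular":[0,0,0]},{"fingers":0.2,"delta_pos":[0.0008,0.0001,0.0008],"angular":[0,0,0]},{"fingers":0.2,"delta_pos":[0.0008,0.0001,0.0008],"angular":[0,0,0]},{"fingers":0.2,"delta_pos":[-0.0112,-0.0089,0.0138],"angular":[0,0,0]},{"fingers":0.2,"delta_pos":[-0.0232,-0.0169,0.0268],"angular":[0,0,0]}]' 7
python3 -m handwheel '[{"fingers":0.2,"delta_pos":[-0.012,-0.009,0.013],"angular":[0,0,0]},{"fingers":0.2,"delta_pos":[-0.024,-0.017,0.028],"angular":[0,0,0]},{"fingers":0.2,"delta_pos":[-0.024,-0.017,0.06],"angular":[0,0,0]},{"fingers":0.3,"delta_pos":[-0.01,-0.017,0.09],"angular":[0,0,0]},{"fingers":0.3,"delta_pos":[0.01,-0.017,0.12],"angular":[0,0,0]}]' 7
cat > sd.py <<'E'
from h import *
import sys
x,y,ang=map(float,sys.argv[1:4]) # goal TCP x,y; tool-down with tool y at ang
o=observe(); a=np.radians(ang); yy=np.array([np.cos(a),np.sin(a),0]); z=np.array([0,0,-1.]); R=np.c_[np.cross(yy,z),yy,z]
rv=np.degrees(Ro.from_matrix(R@o['ee_rot'].T).as_rotvec()); print('q',o['q'].round(0),'rv',rv.round(1),np.linalg.norm(rv).round(1),'dpos',(np.array([x,y,.0674])-o['eef_pos']).round(4))
E
python3 sd.py .666 -.1062 -67.2
python3 - <<'E'
from h import *
rects('scene','n_scene',(30,8,150),(90,80,255),.009,20)
rects('top','n_top',(30,8,150),(90,80,255),.009,20)
E
```

```text
time_s: 37.25
eef_pos: [0.4641, -0.0667, 0.1639]
ee_rot: [[0.701, 0.378, 0.605], [0.103, -0.893, 0.438], [0.706, -0.245, -0.665]]
wrist_force: [-0.1, -0.9, -0.1]
grip_width: 0.0178
gripper_force: 0.0
time_s: 37.75
eef_pos: [0.4744, -0.0841, 0.285]
ee_rot: [[0.701, 0.375, 0.607], [0.101, -0.894, 0.436], [0.706, -0.244, -0.665]]
wrist_force: [0.1, -1.5, -0.5]
grip_width: 0.0264
gripper_force: 0.0
q [-43.  11. 117.  59.  59.  -5.] rv [-30.3  37.7   5.8] 48.7 dpos [ 0.1916 -0.0221 -0.2176]
scene [217, 117, 10, 9, 42] ctr [256.9 206.3] size [16.8 40.7] ang 68.2 z 0.3474
scene [180, 124, 27, 40, 749] ctr [227.2  94. ] size [ 80.3 154.5] ang 33.4 z 0.3521
scene [222, 153, 21, 13, 127] ctr [366.8  99.9] size [69.6 23. ] ang 1.0 z 0.2791
scene [221, 173, 21, 11, 121] ctr [396.3  35.1] size [61.7 22.7] ang 4.5 z 0.2667
scene [205, 194, 13, 7, 55] ctr [381.  -44.1] size [33.5 19.9] ang 10.1 z 0.3066
scene [250, 255, 47, 8, 197] ctr [ 625.9 -122.3] size [121.   11.6] ang 22.9 z 0.0093
top [324, 166, 18, 41, 108] ctr [ 627.9 -123.2] size [116.2   7.2] ang 22.8 z 0.0099
```

```bash
python3 -m handwheel '[{"fingers":0.4,"delta_pos":[0.035,-0.004,0],"angular":[-5.1,6.4,1]},{"fingers":0.4,"delta_pos":[0.07,-0.008,0],"angular":[-10.2,12.8,2]},{"fingers":0.4,"delta_pos":[0.105,-0.012,0],"angular":[-15.3,19.2,3]},{"fingers":0.4,"delta_pos":[0.14,-0.016,0],"angular":[-20.4,25.6,4]},{"fingers":0.4,"delta_pos":[0.175,-0.02,0],"angular":[-25.5,32,5]}]' 7
python3 -m handwheel '[{"fingers":0.4,"delta_pos":[0.017,-0.002,0],"angular":[-4.8,5.7,0.8]},{"fingers":0.4,"delta_pos":[0.017,-0.002,-0.02],"angular":[-4.8,5.7,0.8]},{"fingers":0.4,"delta_pos":[0.017,-0.002,-0.06],"angular":[-4.8,5.7,0.8]},{"fingers":0.4,"delta_pos":[0.017,-0.002,-0.08],"angular":[-4.8,5.7,0.8]}]' 7
python3 sd.py .6663 -.106 -67.2
```

```text
time_s: 38.35
eef_pos: [0.6508, -0.1044, 0.2838]
ee_rot: [[0.921, 0.377, 0.096], [0.371, -0.925, 0.079], [0.118, -0.037, -0.992]]
wrist_force: [1.0, 0.2, 1.5]
grip_width: 0.0366
gripper_force: 0.0
time_s: 38.75
eef_pos: [0.6651, -0.1054, 0.1987]
ee_rot: [[0.921, 0.39, -0.007], [0.39, -0.921, 0.003], [-0.005, -0.006, -1.0]]
wrist_force: [-0.5, -0.9, -1.1]
grip_width: 0.0367
gripper_force: 0.0
q [-16.  40.  68.   0.  73.  51.] rv [-0.2 -0.4 -0.2] 0.5 dpos [ 0.0012 -0.0006 -0.1313]
```

```bash
python3 -m handwheel '[{"fingers":0.4,"delta_pos":[0.001,-0.0005,-0.04],"angular":[-0.2,-0.4,-0.2]},{"fingers":0.4,"delta_pos":[0.001,-0.0005,-0.08],"angular":[-0.2,-0.4,-0.2]},{"fingers":0.4,"delta_pos":[0.001,-0.0005,-0.115],"angular":[-0.2,-0.4,-0.2]},{"fingers":0.4,"delta_pos":[0.001,-0.0005,-0.115],"angular":[-0.2,-0.4,-0.2]}]' 7
python3 sd.py .6663 -.106 -67.2
python3 - <<'E'
from h import *
rects('scene','o_scene',(30,8,150),(90,80,255),.009,30)
E
```

```text
time_s: 39.15
eef_pos: [0.6636, -0.1057, 0.0821]
ee_rot: [[0.923, 0.386, -0.006], [0.386, -0.923, 0.002], [-0.005, -0.004, -1.0]]
wrist_force: [-1.1, 0.5, -0.9]
grip_width: 0.0367
gripper_force: 0.0
q [-16.  47.  74.   0.  59.  52.] rv [-0.1 -0.3  0.1] 0.4 dpos [ 0.0027 -0.0003 -0.0147]
scene [250, 255, 21, 5, 65] ctr [ 593.6 -133.5] size [52.3 11.2] ang 28.0 z 0.009
```

```bash
python3 -m handwheel '[{"fingers":0.4,"delta_pos":[0,0,-0.01],"angular":[0,0,0]},{"fingers":0.4,"delta_pos":[0,0,-0.0155],"angular":[0,0,0]},{"fingers":0.4,"delta_pos":[0,0,-0.0155],"angular":[0,0,0]},{"fingers":0.05,"delta_pos":[0,0,-0.0155],"angular":[0,0,0]},{"fingers":0.05,"delta_pos":[0,0,-0.0155],"angular":[0,0,0]}]' 7
python3 -m handwheel '[{"fingers":0.05,"delta_pos":[0,0,0],"angular":[0,0,0]},{"fingers":0.05,"delta_pos":[0,0,0],"angular":[0,0,0]},{"fingers":0.05,"delta_pos":[0,0,0],"angular":[0,0,0]}]' 7
python3 sd.py .6663 -.106 -67.2
```

```text
time_s: 39.7
eef_pos: [0.6684, -0.1067, 0.075]
ee_rot: [[0.923, 0.385, 0.01], [0.385, -0.923, -0.002], [0.008, 0.006, -1.0]]
wrist_force: [-0.8, 0.9, 0.6]
grip_width: 0.0253
gripper_force: 0.0
time_s: 40.0
eef_pos: [0.6683, -0.1067, 0.0748]
ee_rot: [[0.923, 0.385, 0.009], [0.385, -0.923, -0.003], [0.008, 0.006, -1.0]]
wrist_force: [-1.6, 0.4, 4.8]
grip_width: 0.0058
gripper_force: 5.1
q [-16.  47.  74.   0.  58.  52.] rv [0.1 0.5 0.1] 0.6 dpos [-0.002   0.0007 -0.0074]
```

The height settled 7 mm too high and the fingers closed on the stick's top edge. I'll open, lower and re-grip.

```bash
python3 -m handwheel '[{"fingers":0.35,"delta_pos":[0,0,0],"angular":[0,0,0]},{"fingers":0.35,"delta_pos":[0,0,0.001],"angular":[0,0,0]},{"fingers":0.35,"delta_pos":[0,0,0.001],"angular":[0,0,0]},{"fingers":0.35,"delta_pos":[-0.002,0.0005,0.0005],"angular":[0.1,0.5,0.1]},{"fingers":0.35,"delta_pos":[-0.002,0.0005,0.0005],"angular":[0.1,0.5,0.1]}]' 7
python3 -m handwheel '[{"fingers":0.35,"delta_pos":[0,0,-0.004],"angular":[0,0,0]},{"fingers":0.35,"delta_pos":[0,0,-0.0075],"angular":[0,0,0]},{"fingers":0.35,"delta_pos":[0,0,-0.0075],"angular":[0,0,0]},{"fingers":0.35,"delta_pos":[0,0,-0.0075],"angular":[0,0,0]}]' 7
python3 sd.py .6663 -.106 -67.2
python3 - <<'E'
from h import *
rects('scene','o_scene',(30,8,150),(90,80,255),.009,30)
E
```

```text
time_s: 40.5
eef_pos: [0.6657, -0.1059, 0.074]
ee_rot: [[0.922, 0.387, -0.002], [0.387, -0.922, 0.0], [-0.002, -0.001, -1.0]]
wrist_force: [0.3, 0.6, -0.8]
grip_width: 0.0319
gripper_force: 0.0
time_s: 40.9
eef_pos: [0.666, -0.106, 0.0667]
ee_rot: [[0.922, 0.387, -0.001], [0.387, -0.922, -0.0], [-0.001, -0.0, -1.0]]
wrist_force: [-0.5, -0.8, -0.6]
grip_width: 0.0318
gripper_force: 0.0
q [-16.  48.  75.  -0.  58.  52.] rv [ 0.  -0.1  0. ] 0.1 dpos [0.0003 0.     0.0007]
scene [250, 255, 23, 6, 83] ctr [ 597.3 -135.1] size [58.5 11.9] ang 21.9 z 0.0091
```

```bash
python3 -m handwheel '[{"fingers":0.05,"delta_pos":[0,0,0],"angular":[0,0,0]},{"fingers":0.05,"delta_pos":[0,0,0],"angular":[0,0,0]},{"fingers":0.05,"delta_pos":[0,0,0],"angular":[0,0,0]},{"fingers":0.05,"delta_pos":[0,0,0],"angular":[0,0,0]},{"fingers":0.05,"delta_pos":[0,0,0],"angular":[0,0,0]}]' 7
python3 -m handwheel '[{"fingers":0.05,"delta_pos":[0,0,0.01],"angular":[0,0,0]},{"fingers":0.05,"delta_pos":[0,0,0.04],"angular":[0,0,-4]},{"fingers":0.05,"delta_pos":[0,0,0.08],"angular":[0,0,-8]},{"fingers":0.05,"delta_pos":[0,0,0.12],"angular":[0,0,-12]},{"fingers":0.05,"delta_pos":[0,0,0.17],"angular":[0,0,-14.3]}]' 7
python3 -c "
from h import *
need2(M1,.06,20,d=.0622)"
```

```text
time_s: 41.45
eef_pos: [0.6661, -0.106, 0.0671]
ee_rot: [[0.922, 0.387, -0.0], [0.387, -0.922, -0.0], [-0.0, 0.0, -1.0]]
wrist_force: [0.1, -0.3, 0.1]
grip_width: 0.009
gripper_force: 7.0
time_s: 41.95
eef_pos: [0.6652, -0.1058, 0.238]
ee_rot: [[0.99, 0.144, -0.003], [0.144, -0.99, 0.001], [-0.003, -0.001, -1.0]]
wrist_force: [-0.5, 0.1, -0.7]
grip_width: 0.0089
gripper_force: 7.0
rotvec [ 25.23 -41.46   7.94] dpos [-0.0695  0.0154 -0.0014] goal [ 0.5958 -0.0905  0.2366] q [-16.  38.  65.  -0.  77.  66.] F [-0.5  0.1 -0.7]
```

```bash
python3 -m handwheel '[{"fingers":0.05,"delta_pos":[-0.013,0.003,0],"angular":[4.35,-7.1,1.34]},{"fingers":0.05,"delta_pos":[-0.026,0.006,0],"angular":[8.7,-14.2,2.7]},{"fingers":0.05,"delta_pos":[-0.04,0.009,0],"angular":[13.05,-21.3,4.05]},{"fingers":0.05,"delta_pos":[-0.054,0.012,0],"angular":[17.4,-28.5,5.4]},{"fingers":0.05,"delta_pos":[-0.0695,0.0155,-0.0015],"angular":[21.75,-35.6,6.8]}]' 7
python3 -m handwheel '[{"fingers":0.05,"delta_pos":[0,0,0],"angular":[3.5,-5.8,1.1]},{"fingers":0.05,"delta_pos":[0,0,0],"angular":[3.5,-5.8,1.1]},{"fingers":0.05,"delta_pos":[0,0,0],"angular":[3.5,-5.8,1.1]},{"fingers":0.05,"delta_pos":[0,0,0],"angular":[3.5,-5.8,1.1]}]' 7
python3 -c "
from h import *
need2(M1,.06,20,d=.0622)"
```

```text
time_s: 42.45
eef_pos: [0.5999, -0.0907, 0.237]
ee_rot: [[0.793, 0.325, 0.515], [0.143, -0.921, 0.362], [0.592, -0.213, -0.777]]
wrist_force: [-0.1, 0.3, -1.2]
grip_width: 0.0088
gripper_force: 7.0
time_s: 42.85
eef_pos: [0.6012, -0.0904, 0.2361]
ee_rot: [[0.731, 0.365, 0.577], [0.121, -0.901, 0.417], [0.671, -0.235, -0.703]]
wrist_force: [0.2, 0.5, -1.1]
grip_width: 0.0089
gripper_force: 7.0
rotvec [ 1.52 -2.61  0.1 ] dpos [-0.0054 -0.0001  0.0005] goal [ 0.5958 -0.0905  0.2366] q [-32.  25. 102.  59.  50.   3.] F [ 0.2  0.5 -1.1]
```

```bash
python3 -m handwheel '[{"fingers":0.05,"delta_pos":[-0.0055,0,0.0005],"angular":[1.5,-2.6,0.1]},{"fingers":0.05,"delta_pos":[-0.0055,0,0.0005],"angular":[1.5,-2.6,0.1]},{"fingers":0.05,"delta_pos":[-0.0055,0,0.0005],"angular":[1.5,-2.6,0.1]}]' 7
python3 -m handwheel '[{"fingers":0.05,"delta_pos":[-0.012,-0.002,-0.012],"angular":[0,0,0]},{"fingers":0.05,"delta_pos":[-0.0315,-0.0047,-0.0318],"angular":[0,0,0]},{"fingers":0.05,"delta_pos":[-0.0315,-0.0047,-0.0318],"angular":[0,0,0]},{"fingers":0.05,"delta_pos":[-0.0315,-0.0047,-0.0318],"angular":[0,0,0]}]' 7
sed -i 's/need2(M0.*/need2(M1,.015,20,d=.0622)/; s/G=p+R@\[-.02/G=p+R@[.017/; s/.0629/.0622/g' chk.py; python3 chk.py
```

```text
time_s: 43.15
eef_pos: [0.5954, -0.0902, 0.236]
ee_rot: [[0.7, 0.377, 0.606], [0.104, -0.894, 0.436], [0.707, -0.243, -0.665]]
wrist_force: [-0.2, -0.1, 0.1]
grip_width: 0.0085
gripper_force: 7.0
time_s: 43.55
eef_pos: [0.5642, -0.0953, 0.2045]
ee_rot: [[0.699, 0.377, 0.607], [0.102, -0.894, 0.436], [0.707, -0.243, -0.664]]
wrist_force: [0.8, -0.2, -0.2]
grip_width: 0.0089
gripper_force: 7.0
scene pred L [247.2 215.9] pred near finger [278.  209.5] mouths [251.8 198.7] [243.7 216.6]
  green [254, 159, 12, 9, 42] [258.8 163.6]
  green [212, 167, 34, 38, 621] [232.4 185.4]
  green [258, 195, 22, 24, 243] [268.1 207.2]
  green [246, 235, 12, 7, 52] [250.7 237.7]
top pred L [317.7 221.8] pred near finger [315.6 186.1] mouths [296.3 229. ] [318.  225.9]
  green [314, 184, 5, 4, 14] [316.  185.6]
rotvec [-0.02  0.11  0.02] dpos [-0.0004  0.0002 -0.0003] goal [ 0.5643 -0.0952  0.2048] q [-36.  26. 110.  68.  50. -12.] F [-0.5  0.5  0.1]
```

The stick's upper end is at top (316,185.6) against a predicted (315.6,186.1), so it's aligned. I'll insert it.

```bash
python3 -m handwheel '[{"fingers":0.05,"delta_pos":[-0.005,-0.0007,-0.005],"angular":[0,0,0]},{"fingers":0.05,"delta_pos":[-0.0105,-0.0016,-0.0106],"angular":[0,0,0]},{"fingers":0.05,"delta_pos":[-0.014,-0.0021,-0.0141],"angular":[0,0,0]},{"fingers":0.05,"delta_pos":[-0.0175,-0.0026,-0.0177],"angular":[0,0,0]},{"fingers":0.05,"delta_pos":[-0.0175,-0.0026,-0.0177],"angular":[0,0,0]}]' 7
python3 -c "
from h import *
need2(M1,-.010,20,d=.0622)"
```

```text
time_s: 44.15
eef_pos: [0.5455, -0.0978, 0.1857]
ee_rot: [[0.7, 0.376, 0.607], [0.101, -0.894, 0.437], [0.707, -0.244, -0.664]]
wrist_force: [0.6, 0.7, -0.0]
grip_width: 0.0088
gripper_force: 7.0
rotvec [-0.14 -0.04  0.06] dpos [0.0013 0.     0.0014] goal [ 0.5468 -0.0978  0.1871] q [-38.  27. 113.  70.  50. -17.] F [ 0.6  0.7 -0. ]
```

```bash
python3 -m handwheel '[{"fingers":0.05,"delta_pos":[-0.0035,-0.0005,-0.0035],"angular":[0,0,0]},{"fingers":0.05,"delta_pos":[-0.007,-0.001,-0.0071],"angular":[0,0,0]},{"fingers":0.05,"delta_pos":[-0.0105,-0.0016,-0.0106],"angular":[0,0,0]},{"fingers":0.05,"delta_pos":[-0.014,-0.0021,-0.0141],"angular":[0,0,0]},{"fingers":0.05,"delta_pos":[-0.0165,-0.0024,-0.0166],"angular":[0,0,0]}]' 7
python3 -m handwheel '[{"fingers":0.05,"delta_pos":[0,0,0],"angular":[0,0,0]}]' 7
python3 -c "
from h import *
need2(M1,-.080,20,d=.0622)"
```

```text
time_s: 44.65
eef_pos: [0.5291, -0.1002, 0.1693]
ee_rot: [[0.699, 0.377, 0.607], [0.102, -0.894, 0.437], [0.707, -0.243, -0.664]]
wrist_force: [-0.2, 0.3, -0.4]
grip_width: 0.0087
gripper_force: 7.0
time_s: 44.75
eef_pos: [0.5291, -0.1002, 0.1693]
ee_rot: [[0.7, 0.376, 0.607], [0.102, -0.894, 0.437], [0.707, -0.244, -0.664]]
wrist_force: [0.7, 0.5, 0.7]
grip_width: 0.0088
gripper_force: 7.0
rotvec [-0.12 -0.01  0.05] dpos [-0.0313 -0.0049 -0.0317] goal [ 0.4978 -0.105   0.1376] q [-39.  28. 116.  72.  50. -22.] F [0.7 0.5 0.7]
```

```bash
python3 -m handwheel '[{"fingers":0.05,"delta_pos":[-0.006,-0.0009,-0.0061],"angular":[0,0,0]},{"fingers":0.05,"delta_pos":[-0.012,-0.0018,-0.0121],"angular":[0,0,0]},{"fingers":0.05,"delta_pos":[-0.018,-0.0027,-0.0182],"angular":[0,0,0]},{"fingers":0.05,"delta_pos":[-0.025,-0.0037,-0.0253],"angular":[0,0,0]},{"fingers":0.05,"delta_pos":[-0.025,-0.0037,-0.0253],"angular":[0,0,0]}]' 7
python3 -m handwheel '[{"fingers":0.05,"delta_pos":[-0.0015,-0.0002,-0.0015],"angular":[0,0,0]},{"fingers":0.05,"delta_pos":[-0.003,-0.0004,-0.003],"angular":[0,0,0]},{"fingers":0.05,"delta_pos":[-0.0045,-0.0007,-0.0045],"angular":[0,0,0]},{"fingers":0.05,"delta_pos":[-0.0045,-0.0007,-0.0045],"angular":[0,0,0]}]' 7
python3 -c "
from h import *
need2(M1,-.080,20,d=.0622)"
```

```text
time_s: 45.25
eef_pos: [0.504, -0.1038, 0.1438]
ee_rot: [[0.7, 0.376, 0.607], [0.101, -0.894, 0.437], [0.707, -0.244, -0.664]]
wrist_force: [-0.4, 0.3, -0.3]
grip_width: 0.0087
gripper_force: 7.0
time_s: 45.65
eef_pos: [0.5, -0.1045, 0.1399]
ee_rot: [[0.699, 0.377, 0.608], [0.102, -0.894, 0.437], [0.708, -0.243, -0.663]]
wrist_force: [-0.6, -0.2, 0.2]
grip_width: 0.0088
gripper_force: 7.0
rotvec [-0.09  0.03  0.03] dpos [-0.0021 -0.0005 -0.0023] goal [ 0.4978 -0.105   0.1376] q [-43.  30. 120.  75.  49. -32.] F [-0.6 -0.2  0.2]
```

```bash
python3 -m handwheel '[{"fingers":0.05,"delta_pos":[-0.0005,-0.0001,-0.0005],"angular":[0,0,0]},{"fingers":0.05,"delta_pos":[-0.001,-0.0001,-0.001],"angular":[0,0,0]},{"fingers":0.05,"delta_pos":[-0.001,-0.0001,-0.001],"angular":[0,0,0]}]' 7
python3 -m handwheel '[{"fingers":0.05,"delta_pos":[-0.0005,-0.0001,-0.0005],"angular":[0,0,0]},{"fingers":0.05,"delta_pos":[-0.0007,-0.0001,-0.0007],"angular":[0,0,0]},{"fingers":0.05,"delta_pos":[-0.0007,-0.0001,-0.0007],"angular":[0,0,0]}]' 7
```

```text
time_s: 45.95
eef_pos: [0.499, -0.1046, 0.1389]
ee_rot: [[0.699, 0.377, 0.608], [0.102, -0.894, 0.437], [0.708, -0.243, -0.663]]
wrist_force: [-0.4, -0.3, 0.4]
grip_width: 0.0089
gripper_force: 7.0
time_s: 46.25
eef_pos: [0.4983, -0.1047, 0.1382]
ee_rot: [[0.699, 0.377, 0.608], [0.102, -0.894, 0.437], [0.708, -0.243, -0.663]]
wrist_force: [0.5, 0.2, -0.1]
grip_width: 0.0089
gripper_force: 7.0
```

```bash
python3 -m handwheel '[{"fingers":0.05,"delta_pos":[-0.0004,-0.0001,-0.0004],"angular":[0,0,0]},{"fingers":0.05,"delta_pos":[-0.0008,-0.0001,-0.0008],"angular":[0,0,0]},{"fingers":0.05,"delta_pos":[-0.0008,-0.0001,-0.0008],"angular":[0,0,0]}]' 7
python3 -m handwheel '[{"fingers":0.05,"delta_pos":[-0.0004,-0.0001,-0.0004],"angular":[0,0,0]},{"fingers":0.05,"delta_pos":[-0.0006,-0.0001,-0.0006],"angular":[0,0,0]},{"fingers":0.05,"delta_pos":[-0.0006,-0.0001,-0.0006],"angular":[0,0,0]}]' 7
```

```text
time_s: 46.55
eef_pos: [0.4975, -0.1048, 0.1374]
ee_rot: [[0.699, 0.377, 0.608], [0.102, -0.894, 0.437], [0.708, -0.243, -0.663]]
wrist_force: [-0.4, 0.1, 0.0]
grip_width: 0.0089
gripper_force: 7.0
time_s: 46.85
eef_pos: [0.4972, -0.105, 0.1371]
ee_rot: [[0.699, 0.377, 0.608], [0.102, -0.894, 0.437], [0.708, -0.243, -0.663]]
wrist_force: [1.5, 0.3, 1.5]
grip_width: 0.0092
gripper_force: 7.0
```

```bash
python3 -m handwheel '[{"fingers":0.05,"delta_pos":[-0.0004,-0.0001,-0.0004],"angular":[0,0,0]},{"fingers":0.05,"delta_pos":[-0.0007,-0.0001,-0.0007],"angular":[0,0,0]},{"fingers":0.05,"delta_pos":[-0.0007,-0.0001,-0.0007],"angular":[0,0,0]}]' 7
```

```text
time_s: 47.15
eef_pos: [0.4971, -0.1053, 0.137]
ee_rot: [[0.697, 0.377, 0.61], [0.102, -0.894, 0.437], [0.71, -0.242, -0.662]]
wrist_force: [4.7, 0.7, 5.0]
grip_width: 0.0087
gripper_force: 7.0
```

Both the contact force of about 7 N and the depth say it's home. I'll release, back out and move clear for a final check.

```bash
python3 -m handwheel '[{"fingers":0.05,"delta_pos":[0.0006,0.0001,0.0006],"angular":[0,0,0]},{"fingers":0.2,"delta_pos":[0.0006,0.0001,0.0006],"angular":[0,0,0]},{"fingers":0.2,"delta_pos":[0.0006,0.0001,0.0006],"angular":[0,0,0]},{"fingers":0.2,"delta_pos":[-0.0114,-0.0089,0.0136],"angular":[0,0,0]},{"fingers":0.2,"delta_pos":[-0.0234,-0.0169,0.0266],"angular":[0,0,0]}]' 7
python3 -m handwheel '[{"fingers":0.2,"delta_pos":[-0.012,-0.009,0.013],"angular":[0,0,0]},{"fingers":0.2,"delta_pos":[-0.024,-0.017,0.028],"angular":[0,0,0]},{"fingers":0.2,"delta_pos":[-0.024,-0.03,0.06],"angular":[0,0,0]},{"fingers":0.3,"delta_pos":[-0.02,-0.07,0.08],"angular":[0,0,0]},{"fingers":0.3,"delta_pos":[-0.02,-0.115,0.09],"angular":[0,0,0]}]' 7
python3 -m handwheel '[{"fingers":0.3,"delta_pos":[0,-0.045,0],"angular":[0,0,0]},{"fingers":0.3,"delta_pos":[0,-0.09,0],"angular":[0,0,0]},{"fingers":0.3,"delta_pos":[0,-0.13,0],"angular":[0,0,0]},{"fingers":0.3,"delta_pos":[0,-0.13,0],"angular":[0,0,0]}]' 7
python3 - <<'E'
from h import *
s,ds,cs=grab('scene'); t,dt,ct=grab('top')
T=cloud(dt,ct)
for nm,c in(('scene',cs),('top',ct)):
  for M in(M0,M1):
    u=np.array([.6995,.1039,.7071]); w=np.linalg.inv(c['T'])@np.append(np.array(M)+.04*u,1); print(nm,'expected stick top px',(c['cx']-c['f']*w[0]/w[2]).round(1),(c['cy']+c['f']*w[1]/w[2]).round(1))
  im=s if nm=='scene' else t
  m=cv2.inRange(cv2.cvtColor(im,cv2.COLOR_RGB2HSV),(30,8,120),(90,90,255)); k,l,st,ce=cv2.connectedComponentsWithStats(m)
  for i in range(1,k):
    if st[i,4]>=8 and 230<ce[i][0]<340 and 170<ce[i][1]<270: print('  green',st[i].tolist())
save('z',np.hstack([cv2.resize(s[90:240,205:355],(400,400),interpolation=3),cv2.resize(t[150:300,145:345],(400,300),interpolation=3)[:, :].copy() if 0 else cv2.resize(t[145:295,145:345],(400,400),interpolation=3)]))
E
```

```text
time_s: 47.65
eef_pos: [0.472, -0.1216, 0.1622]
ee_rot: [[0.701, 0.377, 0.606], [0.103, -0.893, 0.438], [0.706, -0.245, -0.664]]
wrist_force: [0.8, 0.6, 0.1]
grip_width: 0.0183
gripper_force: 0.0
time_s: 48.15
eef_pos: [0.4526, -0.2374, 0.2543]
ee_rot: [[0.699, 0.378, 0.607], [0.105, -0.894, 0.436], [0.708, -0.241, -0.664]]
wrist_force: [0.9, -0.8, 0.3]
grip_width: 0.0263
gripper_force: 0.0
time_s: 48.55
eef_pos: [0.4521, -0.3716, 0.2514]
ee_rot: [[0.7, 0.373, 0.609], [0.101, -0.896, 0.433], [0.707, -0.241, -0.665]]
wrist_force: [0.3, 0.6, 0.1]
grip_width: 0.0275
gripper_force: 0.0
scene expected stick top px 261.2 196.3
scene expected stick top px 253.2 214.6
  green [248, 195, 16, 6, 59]
  green [240, 213, 16, 6, 55]
top expected stick top px 295.1 217.8
top expected stick top px 317.3 214.7
  green [316, 213, 4, 14, 37]
  green [294, 215, 4, 13, 37]
```

View pics/z.png

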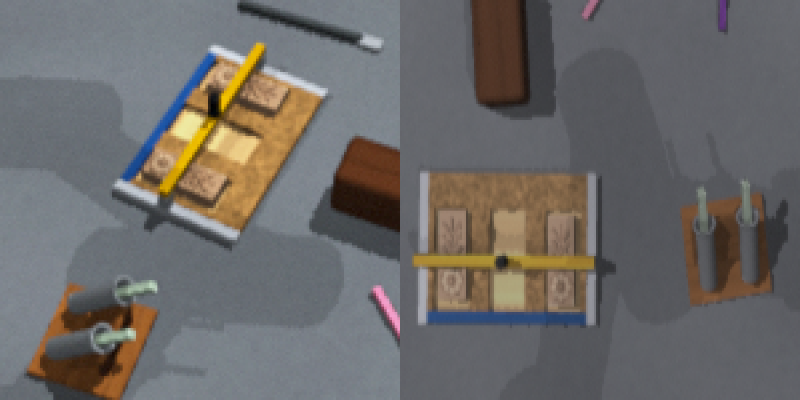

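The final views show the keeper bar closed over both pieces, with flowers on the blue-rim side. Both sticks stand the same amount proud of their mouths, and the mallet and look-alike sticks in view are undisturbed. I'll hand the job in.

```bash
python3 -c "
from rig import close_job; print(close_job())"
```

```text
the job is handed in; nothing more can be done
None
```

The job is handed in after about 49 s on the robot's clock: both carved pieces I found (no third was visible) lie flat and face up with their flowers towards the blue rim, the keeper is slid closed over them, and both soapstone sticks are pushed home in their own tubes, with grips of 7 N or less and pressing of about 9 N or less by the readings I took.

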